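Put the clay drainage lumps away in their tub

TASK

Put the clay drainage lumps away: tip the tub's lid clearly up by its tab while its far edge still rests on the rim, then lift it off and lay it flat on the bench; pour the lumps from the steel cup into the tub, and add every lump that lies loose on the bench. Stand the empty cup upright in the middle of its cork mat again and put the lid back on the tub, properly seated, without disturbing the dibber and the flowerpot.

Things in the scene. Friction and masses are not known exactly. Their poses are not given: they have to be found in the camera images.
- tub: round black plastic tub, fixed to the bench, open at the top under its lid; 80 mm high, outside diameter 108 mm at the foot and 118 mm at the rim, wall 4 mm, floor 6 mm thick; origin at the centre of its underside, z up
- tub_rim (a point): centre of the tub's mouth, at rim height (80 mm above the bench)
- lid: loose round plywood lid: disc 128 mm across, 6 mm thick, over a plug 96 mm across, 8 mm deep, loose in the tub's mouth (110 mm inside). Origin: centre of the plug's underside (72 mm up when seated, 0 when laid on the bench plug down), z up. A dark upright wooden tab, 12 mm thick along the lid's x, 44 mm wide along y, stands on the disc at x = -42 mm, from z = 14 to 46 mm
- lid_tab (a point): grip point in the lid's tab, at (-42, 0, 34) mm in the lid's frame, 12 mm below the top of the tab
- lid_far_edge (a point): point at the underside of the lid's disc at the edge farthest from the tab, at (62, 0, 8) mm in the lid's frame; it rests on the tub's rim
- mat: round cork mat, fixed to the bench, 104 mm across and 5 mm thick; the cup's place; origin at the centre of its underside
- cup: plain steel cup without a handle, 85 mm high, slightly flared: outside diameter 56 mm at the foot, 67 mm at the rim, wall 3 mm, floor 6 mm; origin at the centre of its underside, z up through the mouth. It starts standing on the mat with 4 to 6 clay lumps in it
- cup_rim (a point): centre of the cup's mouth, 85 mm above its underside
- dibber: bystander: wooden-handled dibber, 210 mm long, 28 mm thick, lying on the bench; origin under its butt end, lying along its own y; leave it alone
- flowerpot: bystander: small terracotta flowerpot, 90 mm across, 80 mm high; origin at the centre of its underside; leave it alone
- lump0: brown clay drainage lump, an eight-sided stubby piece 22 mm across and 18 mm high, starting in the cup; origin at the centre of one flat face, z along its 18 mm height
- lump1: brown clay drainage lump, an eight-sided stubby piece 22 mm across and 18 mm high, starting in the cup; origin at the centre of one flat face, z along its 18 mm height
- lump2: brown clay drainage lump, an eight-sided stubby piece 22 mm across and 18 mm high, starting in the cup; origin at the centre of one flat face, z along its 18 mm height
- lump3: brown clay drainage lump, an eight-sided stubby piece 22 mm across and 18 mm high, starting in the cup (some are absent: None at the start); origin at the centre of one flat face, z along its 18 mm height
- lump4: brown clay drainage lump, an eight-sided stubby piece 22 mm across and 18 mm high, starting in the cup (some are absent: None at the start); origin at the centre of one flat face, z along its 18 mm height
- lump5: brown clay drainage lump, an eight-sided stubby piece 22 mm across and 18 mm high, starting in the cup (some are absent: None at the start); origin at the centre of one flat face, z along its 18 mm height
- stray0: clay drainage lump of the same kind (22 mm across, 18 mm high, origin at the centre of its underside), starting loose on the bench (some are absent: None at the start)
- stray1: clay drainage lump of the same kind (22 mm across, 18 mm high, origin at the centre of its underside), starting loose on the bench (some are absent: None at the start)
- stray2: clay drainage lump of the same kind (22 mm across, 18 mm high, origin at the centre of its underside), starting loose on the bench (some are absent: None at the start)
There are look-alikes about, which are no part of the job. Several things have the shape of the lid; the one meant has the colours described above.

How it is judged:
On the way, in this order (a step that is already met when the one before it is completed fails the run):
1. the lid is tipped up by its tab, its far edge still at the tub's rim (angle between lid's own z axis and vertical above 0.12 rad and z of lid_tab in the frame of tub above 0.114 m and z of lid_far_edge in the frame of tub below 0.105 m and horizontal distance between lid and tub_rim below 0.03 m), for 0.1 s.
2. the lid lies flat on the bench clear of the tub (horizontal distance between lid and tub_rim above 0.122 m and height (world z) of lid below 0.025 m and angle between lid's own z axis and vertical below 0.2 rad), for 0.2 s.
3. the cup is tipped over the open tub (angle between cup's own z axis and vertical above 1.2 rad and horizontal distance between cup_rim and tub_rim below 0.075 m and height (world z) of cup_rim above 0.08 m), for 0.1 s.
4. all the lumps that were in the cup are in the tub (horizontal distance between each of lump0, lump1, lump2, lump3, lump4, lump5 and tub_rim below 0.056 m and height (world z) of each of lump0, lump1, lump2, lump3, lump4, lump5 below 0.07 m), for 0.2 s.
At the end, for the whole second after the job is handed in: Every lump present lies in the tub (centre within 56 mm of its axis and below 70 mm height); the lid is seated on the tub (within 10 mm of its axis, height within 6 mm, tilt under 0.08 rad); the cup stands upright on the mat (within 28 mm of its centre, tilt under 0.1 rad), both at rest (all of step 4 and horizontal distance between each of stray0, stray1, stray2 and tub_rim below 0.056 m and height (world z) of each of stray0, stray1, stray2 below 0.07 m and horizontal distance between lid and tub_rim below 0.01 m and height (world z) of lid between 0.066 and 0.078 m and angle between lid's own z axis and vertical below 0.08 rad and horizontal distance between cup and mat below 0.028 m and height (world z) of cup below 0.012 m and angle between cup's own z axis and vertical below 0.1 rad and linear speed of each of cup, lid below 0.02 m/s); the robot touches nothing.
It fails at once if the dibber or the flowerpot is disturbed (moved by more than 40 mm) (distance of any of dibber, flowerpot from where it was at the start of the episode above 0.04 m).
Of lump3, lump4, lump5 only 1 to 3 are there at a start; the rules pass over those that are not, and their reading is None.
Of stray0, stray1, stray2 only 1 to 3 are there at a start; the rules pass over those that are not, and their reading is None.
At some moment in a run one of stray0, stray1, stray2, cup may be knocked a few centimetres aside while the robot is not near it.
It also fails if it takes over 210 s, if anything falls off the work surface, if the arm or the gripper's body presses on something with over 40 N, if the wrist force passes 120 N, or if a joint passes its speed limit or range.

ROBOT

A 6-joint arm with a two-finger parallel gripper is mounted at the origin on the work surface. World frame = base frame: x ahead of the robot, y to its left, z up, the work surface at z = 0. Lengths are in m, angles in rad, forces in N, time in s.
With the tool pointing down it reaches from about 0.35 to 0.95 m from the base axis. Payload 17.4 kg.
Tool frame: the origin (TCP) lies where the fingers leave the gripper's body, on its centre line; the fingertips stand 84 mm ahead of it and the grasp point (between the pads) lies 65 mm ahead of it; z points along the fingers, y is the direction in which the jaws open and shut (so a half turn about z gives the same grasp; the last joint's range is limited). The gripper opens to 93 mm and grips with 3 to 60 N. Pads are 15 mm wide; open, the fingers measure 128 mm over their backs; the gripper's body (75 mm by 188 mm) begins 65 mm behind the grasp point.
Start: joints at [1.309, 0.116, 1.442, -0, 1.584, -0.038], TCP at [0.15, 0.658, 0.303] pointing down, gripper open.
Joint ranges: [-2.83, 2.83], [-0.83, 2.19], [0.07, 2.5], [-1.14, 4.28], [0.01, 3], [-2.97, 2.97]. Speed limits (rad/s): [1.89, 1.89, 2.22, 3.14, 3.14, 3.14].

INTERFACE

Orientations are given as a unit quaternion [x, y, z, w].
In Python, from rig import sensors, viewer, env gives the robot as it stands.
- The arm moves only by the tool apply_moves, never from a script. Its argument "motion" is a list of rows, each an object of numbers: "dx", "dy", "dz": the shift along the world's x, y, z in m; "roll": the turn about the world's z in degrees; "hand": the closure, from 0 (fully open) to 1 (shut). A call has exactly 10 rows; each row shifts and turns the commanded pose from where the row before left it; what a row does not reach is not made up. A row lasts 1/10 s, in which the tool goes at most 50 mm and 8.59 degrees, less where a joint would pass 70% of its speed; a pose out of reach is approached as far as the arm can. A call is refused whole if a number of a shift passes 0.05 or a number of a turn 8.59, either way. A call with a gripper value outside its range is refused whole. The fingers move at their own pace and stop on an object; the grip force is fixed at half the most. Time passes only in rows, so rows that do not move let the fingers close, or fill a call up. It gives the time, the measured TCP pose, the force and the opening at its end, in the units of the state.
- sensors.sense(): the state, without advancing time (a new reading comes with each control period).
- viewer.camera(name): name is "scene" or "side" or "wrist"; returns the picture (400x640x3 uint8, red, green, blue); there is no depth.
- viewer.calibration(name): a dict with "camera_matrix" (3x3 intrinsics, pixels), "world_from_camera" (4x4, takes a point from camera to world coordinates). Camera axes: x right, y down, z forward; pixel columns grow to the right and rows downward; lengths in m; the calibration is good to about 2 mm. A picture is of the moment at which its call begins: read the wrist's pose just before it. calibration takes no time and is no camera call; for the wrist camera it gives the pose at the moment of the call.
- env.job_done(): hands the job in, once; it reports no verdict.
The state is a dict: "time": time; "qpos": joint angles; "qvel": joint speeds; "joint_torque": joint torques, N m; "ee_pos": TCP position; "orientation": TCP orientation; "wrist_force": force on the tool from outside, world axes, zero at the start; "moment": the same for the moment, N m; "width": finger opening in m.
Only numpy, scipy, OpenCV 4.12 (cv2) and the standard library are available. Lean on these libraries where they do the work, as an engineer would, in place of code of your own. Each camera call takes 0.05 s, during which the arm holds its last target.

## Working session

There is one attempt and no reset: what is moved stays moved. The work goes in short steps, Python scripts to look and compute and a tool call to move; the robot and the scene stay as the last step left them, time stands still between calls to the robot, and variables do not carry over. Pictures are saved under pics/ and viewed, and the job is handed in when it is done.

Besides the shell and the picture viewer there is one more tool, called after "Emit:" as name(argument=value, ...) on one line, values as JSON. apply_moves: Moves the arm, as the interface text tells. Its arguments: {"type":"object","properties":{"motion":{"type":"array"}},"required":["motion"]}

```bash
ls; mkdir -p pics; python3 - <<'E'
from rig import sensors, viewer, env
import cv2
for n in ["scene","side","wrist"]:
    c=viewer.calibration(n); print(n,c["camera_matrix"].tolist(),c["world_from_camera"].round(4).tolist())
    cv2.imwrite(f"pics/{n}0.png",viewer.camera(n)[:,:,::-1])
print(sensors.sense())
E
```

```text
pics
scene [[478.2124333932942, 0.0, 319.85795759187624], [0.0, 478.2124333932942, 199.9627068606839], [0.0, 0.0, 1.0]] [[0.6857, 0.6222, -0.3777, 1.1232], [0.7279, -0.5801, 0.3656, -0.4117], [0.0083, -0.5256, -0.8507, 1.1989], [0.0, 0.0, 0.0, 1.0]]
side [[384.35168732274434, 0.0, 324.8033707078418], [0.0, 384.35168732274434, 194.73833728617484], [0.0, 0.0, 1.0]] [[0.9606, -0.2023, 0.1908, 0.4724], [-0.2779, -0.6793, 0.6792, -0.4934], [-0.0078, -0.7054, -0.7088, 0.6967], [0.0, 0.0, 0.0, 1.0]]
wrist [[289.9286854692329, 0.0, 316.1165224178625], [0.0, 289.9286854692329, 197.8370536028185], [0.0, 0.0, 1.0]] [[0.2217, 0.9431, 0.2476, 0.0803], [0.9751, -0.2144, -0.0564, 0.6743], [-0.0001, 0.254, -0.9672, 0.3844], [0.0, 0.0, 0.0, 1.0]]
{'time': 0.15, 'qpos': array([ 1.30918356e+00,  1.16357214e-01,  1.44208700e+00,  2.84910228e-05,
        1.58401209e+00, -3.78241784e-02]), 'qvel': array([-0.00091896, -0.00229165, -0.00297717,  0.00034584, -0.00212988,
       -0.00195763]), 'joint_torque': array([ 7.74856635e-04, -7.21760416e+01, -6.22942257e+01,  7.80821987e-02,
        2.24914227e-02, -6.54439805e-05]), 'ee_pos': array([0.14979758, 0.65808694, 0.30220268]), 'orientation': array([ 1.11660756e-01,  9.93746290e-01, -4.24868963e-04, -7.84958238e-05]), 'wrist_force': array([0.0087417 , 0.32209119, 0.96146355]), 'moment': array([-0.01690656,  0.02000828,  0.01324164]), 'width': 0.09296738932157532}
```

View pics/scene0.png

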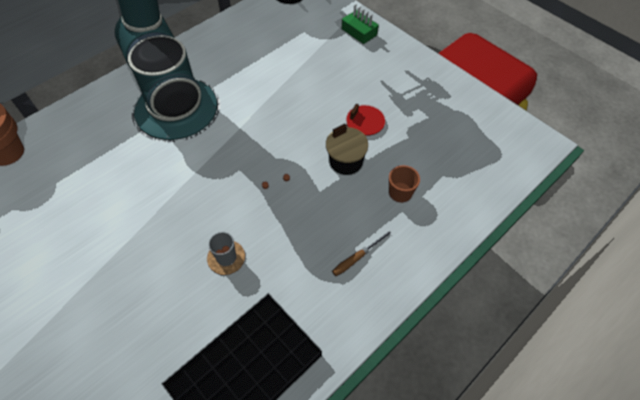

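View pics/side0.png

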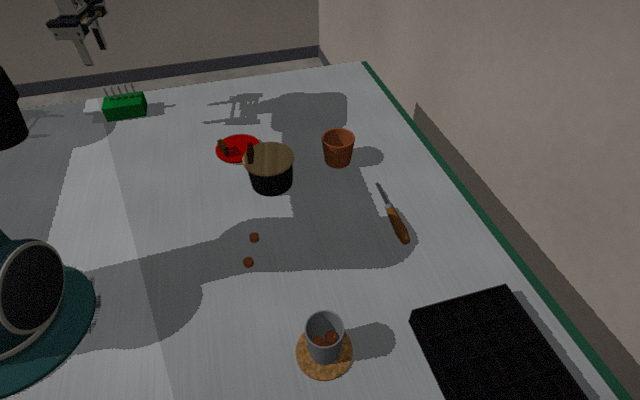

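View pics/wrist0.png

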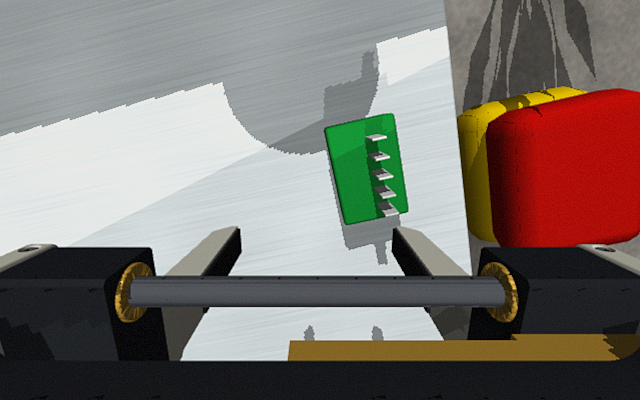

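Candidates for the lid are the plywood disc with a dark tab on the black tub, at scene (347,145) and side (270,158), and a red disc with a tab on the bench, at scene (366,120) and side (237,149). By the description it's the plywood one. I'll check that in close crops.

```bash
cat > h.py <<'E'
from rig import sensors, viewer, env
import cv2, numpy as np
def ray(n,uv):
    c=viewer.calibration(n);K=c["camera_matrix"];T=c["world_from_camera"]
    d=T[:3,:3]@np.linalg.solve(K,[uv[0],uv[1],1.0]);return T[:3,3],d
def onz(n,uv,z):
    o,d=ray(n,uv);return o+d*(z-o[2])/d[2]
def tri(a,b):
    o1,d1=ray(*a);o2,d2=ray(*b)
    s=np.linalg.lstsq(np.c_[d1,-d2],o2-o1,rcond=None)[0]
    p,q=o1+s[0]*d1,o2+s[1]*d2
    return (p+q)/2,np.linalg.norm(p-q)
def proj(n,p):
    c=viewer.calibration(n);K=c["camera_matrix"];T=c["world_from_camera"]
    q=K@(T[:3,:3].T@(np.array(p)-T[:3,3]));return q[:2]/q[2]
def crop(im,x,y,w,h,s,f):
    o=cv2.resize(im[y:y+h,x:x+w],None,fx=s,fy=s,interpolation=cv2.INTER_CUBIC)
    for i in range(0,w,10): cv2.line(o,(i*s,0),(i*s,4 if i%50 else 12),(255,0,255),1)
    for i in range(0,h,10): cv2.line(o,(0,i*s),(4 if i%50 else 12,i*s),(255,0,255),1)
    cv2.imwrite("pics/"+f,o)
E
python3 - <<'E'
from h import *
s=cv2.imread("pics/scene0.png");d=cv2.imread("pics/side0.png")
crop(s,250,90,190,140,4,"c1.png");crop(d,190,110,190,140,4,"c2.png")
a=np.hstack([cv2.resize(s[220:290,190:270],None,fx=4,fy=4),cv2.resize(d[300:385,285:365],None,fx=4,fy=4)[:280]]);cv2.imwrite("pics/c3.png",a)
E
```

```text
(no output)
```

View pics/c1.png

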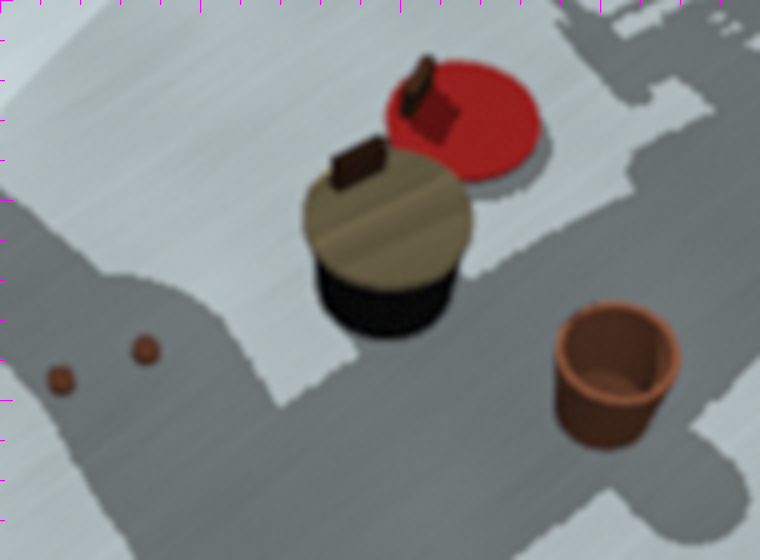

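View pics/c2.png

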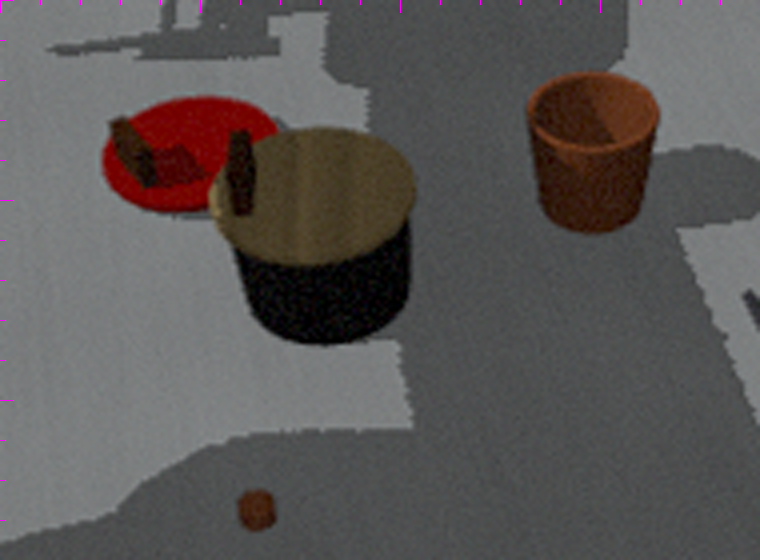

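View pics/c3.png

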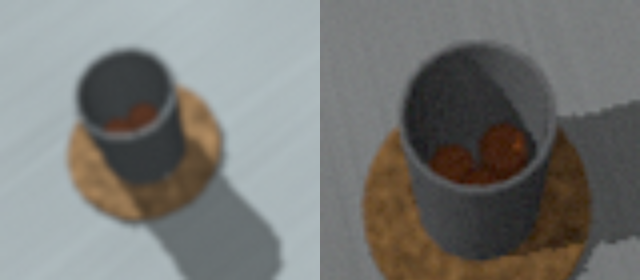

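```bash
python3 - <<'E'
from h import *
np.set_printoptions(precision=4,suppress=True)
print("lidtop",onz("scene",(347,145),.086),onz("side",(268.1,159),.086))
print("tab",tri(("scene",(340,130.7)),("side",(250,153))))
# tab ends, top edge
for uv in [(333,157),(383,137),(333,187),(386,170)]:
    u=(uv[0]/4+250,uv[1]/4+90); print("tabpt",u,onz("scene",u,.118 if uv[1]<160 else .086)) 
print("side tab top/bottom", onz("side",(190+240/4,110+133/4),.118),onz("side",(190+241/4,110+214/4),.086))
print("strays",onz("scene",(265.2,185),.009),onz("scene",(286.5,177.5),.009),onz("side",(248,262),.009),onz("side",(254.2,237.5),.009))
print("mat",onz("scene",(226.2,257.5),.005),onz("side",(324.4,353),.005))
print("cup",onz("scene",(221.7,243.5),.09),onz("side",(324.5,328.7),.09))
print("red",onz("scene",(365.5,120.5),.014),onz("side",(237.5,148.5),.014))
print("pot",onz("scene",(404,178),.08),onz("side",(190+593/4,110+112/4),.08))
print("dib",onz("side",(378,184),.01),onz("side",(406,242),.01))
E
```

```text
lidtop [0.545  0.2556 0.086 ] [0.537  0.2518 0.086 ]
tab (array([0.4975, 0.2728, 0.097 ]), np.float64(0.002002228391111754))
tabpt (333.25, 129.25) [0.493  0.2482 0.118 ]
tabpt (345.75, 124.25) [0.5044 0.2885 0.118 ]
tabpt (333.25, 136.75) [0.4951 0.2476 0.086 ]
tabpt (346.5, 132.5) [0.5104 0.2881 0.086 ]
side tab top/bottom [0.5016 0.2851 0.118 ] [0.492  0.2474 0.086 ]
strays [0.4456 0.0165 0.009 ] [0.4685 0.0807 0.009 ] [0.4421 0.0165 0.009 ] [0.4652 0.0796 0.009 ]
mat [ 0.5531 -0.2119  0.005 ] [ 0.5461 -0.2166  0.005 ]
cup [ 0.5543 -0.2105  0.09  ] [ 0.5484 -0.2121  0.09  ]
red [0.4773 0.4141 0.014 ] [0.469  0.4109 0.014 ]
pot [0.7358 0.2939 0.08  ] [0.7316 0.2914 0.08  ]
dib [0.8001 0.1631 0.01  ] [ 0.7901 -0.0308  0.01  ]
```

The crops show the plywood lid with its dark tab at crop (360,163), seated on the black tub, and the red one lying separately. Two strays are visible, at scene (265,185) and (286,177). I'll move above the tab now, with the jaws along the tab's 44 mm width so the lid can pivot.

Emit:
apply_moves(motion=[{"dx":0.03,"dy":-0.034,"dz":0,"roll":-0.5,"hand":0},{"dx":0.03,"dy":-0.034,"dz":0,"roll":-0.5,"hand":0},{"dx":0.03,"dy":-0.034,"dz":0,"roll":-0.5,"hand":0},{"dx":0.03,"dy":-0.034,"dz":0,"roll":-0.5,"hand":0},{"dx":0.03,"dy":-0.034,"dz":0,"roll":-0.5,"hand":0},{"dx":0.03,"dy":-0.034,"dz":0,"roll":-0.5,"hand":0},{"dx":0.03,"dy":-0.034,"dz":0,"roll":-0.5,"hand":0},{"dx":0.03,"dy":-0.034,"dz":0,"roll":-0.5,"hand":0},{"dx":0.03,"dy":-0.034,"dz":0,"roll":-0.5,"hand":0},{"dx":0.03,"dy":-0.034,"dz":0,"roll":-0.5,"hand":0}])

```text
time: 1.15
ee_pos: [0.4507, 0.3165, 0.3027]
orientation: [0.155, 0.988, 0.0, 0.0]
wrist_force: [1.2, 0.1, 0.7]
width: 0.093
```

Emit:
apply_moves(motion=[{"dx":0.025,"dy":-0.025,"dz":-0.01,"roll":0,"hand":0},{"dx":0.025,"dy":-0.025,"dz":-0.01,"roll":0,"hand":0},{"dx":0,"dy":0,"dz":-0.01,"roll":0,"hand":0},{"dx":0,"dy":0,"dz":-0.01,"roll":0,"hand":0},{"dx":0,"dy":0,"dz":0,"roll":0,"hand":0},{"dx":0,"dy":0,"dz":0,"roll":0,"hand":0},{"dx":0,"dy":0,"dz":0,"roll":0,"hand":0},{"dx":0,"dy":0,"dz":0,"roll":0,"hand":0},{"dx":0,"dy":0,"dz":0,"roll":0,"hand":0},{"dx":0,"dy":0,"dz":0,"roll":0,"hand":0}])

```text
time: 2.15
ee_pos: [0.4998, 0.2683, 0.263]
orientation: [0.155, 0.988, 0.0, 0.0]
wrist_force: [-0.1, 0.1, -0.7]
width: 0.093
```

```bash
cat > look.py <<'E'
import sys
from h import *
np.set_printoptions(precision=4,suppress=True)
s=sensors.sense();q=s["orientation"]
print(s["time"],s["ee_pos"],"jaw deg",np.degrees(2*np.arctan2(q[1],q[0])-np.pi/2)%180, "tilt",q[2:],s["wrist_force"],s["width"])
for a in sys.argv[1:]:
    n,f=a.split(":");cv2.imwrite("pics/"+f+".png",viewer.camera(n)[:,:,::-1])
E
python3 look.py wrist:w1
```

```text
2.15 [0.4998 0.2683 0.263 ] jaw deg 72.19044999834253 tilt [0.0001 0.0001] [-0.0598  0.1163 -0.7006] 0.09303954413505655
```

View pics/w1.png

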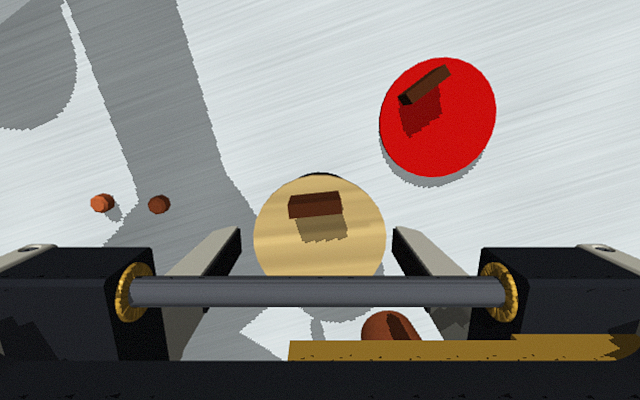

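```bash
python3 - <<'E'
from h import *
crop(cv2.imread("pics/w1.png"),240,165,160,110,5,"c4.png")
E
```

```text
(no output)
```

View pics/c4.png

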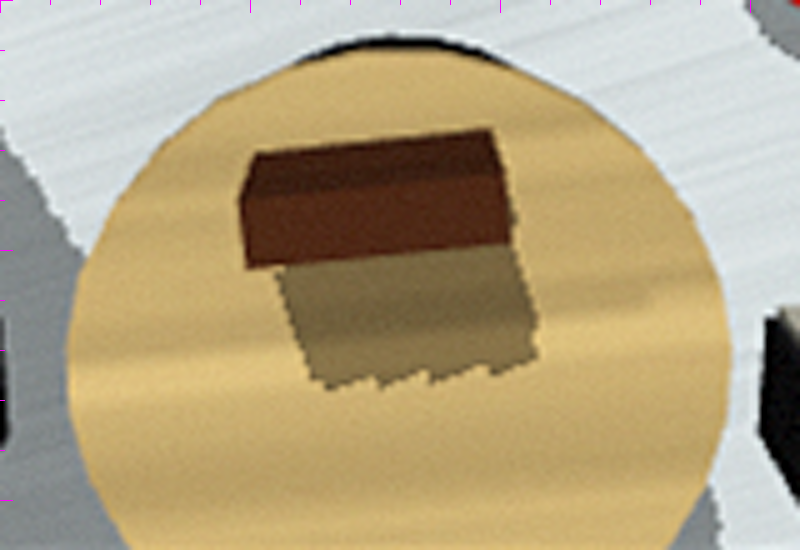

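```bash
python3 - <<'E'
from h import *
np.set_printoptions(precision=4,suppress=True)
P=np.array([onz("wrist",(240+u/5,165+v/5),.118) for u,v in [(240,197),(502,172),(512,245),(247,268)]])
print(P,P.mean(0))
for e in (P[1]-P[0],P[2]-P[3]): print(np.linalg.norm(e),np.degrees(np.arctan2(e[1],e[0])))
print(np.linalg.norm(P[3]-P[0]))
# disc edge circle fit
E=np.array([onz("wrist",(240+u/5,165+v/5),.086)[:2] for u,v in [(68,350),(732,350),(220,98),(600,110),(85,255),(400,50),(690,210),(130,540),(672,540)]])
A=np.c_[2*E,np.ones(len(E))];s=np.linalg.lstsq(A,(E**2).sum(1),rcond=None)[0];print("disc",s[:2],np.sqrt(s[2]+s[0]**2+s[1]**2))
E
```

```text
[[0.487  0.2487 0.118 ]
 [0.496  0.2906 0.118 ]
 [0.5084 0.2886 0.118 ]
 [0.4989 0.2458 0.118 ]] [0.4976 0.2685 0.118 ]
0.042820158727617415 77.83507129798234
0.04384695560548881 77.39240503795551
0.012223331428095091
disc [0.5383 0.2603] 0.06390519560346768
```

Emit:
apply_moves(motion=[{"dx":-0.002,"dy":0,"dz":-0.01,"roll":5.4,"hand":0},{"dx":0,"dy":0,"dz":-0.02,"roll":0,"hand":0},{"dx":0,"dy":0,"dz":-0.02,"roll":0,"hand":0},{"dx":0,"dy":0,"dz":-0.02,"roll":0,"hand":0},{"dx":0,"dy":0,"dz":-0.01,"roll":0,"hand":0},{"dx":0,"dy":0,"dz":-0.007,"roll":0,"hand":0},{"dx":0,"dy":0,"dz":0,"roll":0,"hand":0.3},{"dx":0,"dy":0,"dz":0,"roll":0,"hand":1},{"dx":0,"dy":0,"dz":0,"roll":0,"hand":1},{"dx":0,"dy":0,"dz":0,"roll":0,"hand":1}])

```text
time: 3.2
ee_pos: [0.498, 0.2683, 0.1764]
orientation: [0.108, 0.994, 0.0, 0.0]
wrist_force: [0.5, 0.5, 0.1]
width: 0.0654
```

Emit:
apply_moves(motion=[{"dx":0,"dy":0,"dz":0,"roll":0,"hand":1},{"dx":0,"dy":0,"dz":0,"roll":0,"hand":1},{"dx":0,"dy":0,"dz":0.002,"roll":0,"hand":1},{"dx":0,"dy":0,"dz":0.002,"roll":0,"hand":1},{"dx":0,"dy":0,"dz":0.002,"roll":0,"hand":1},{"dx":0,"dy":0,"dz":0.002,"roll":0,"hand":1},{"dx":0,"dy":0,"dz":0,"roll":0,"hand":1},{"dx":0,"dy":0,"dz":0,"roll":0,"hand":1},{"dx":0,"dy":0,"dz":0,"roll":0,"hand":1},{"dx":0,"dy":0,"dz":0,"roll":0,"hand":1}])

```text
time: 4.2
ee_pos: [0.4978, 0.2682, 0.1836]
orientation: [0.108, 0.994, -0.0, -0.0]
wrist_force: [-0.0, -0.5, -1.2]
width: 0.0436
```

```bash
python3 look.py wrist:w2 side:s2; python3 -c "
from h import *
crop(cv2.imread('pics/s2.png'),190,70,190,140,4,'c5.png')"
```

```text
4.2 [0.4978 0.2682 0.1836] jaw deg 77.57742039823141 tilt [-0.     -0.0001] [-0.0125 -0.511  -1.1809] 0.043629037942136906
```

View pics/c5.png

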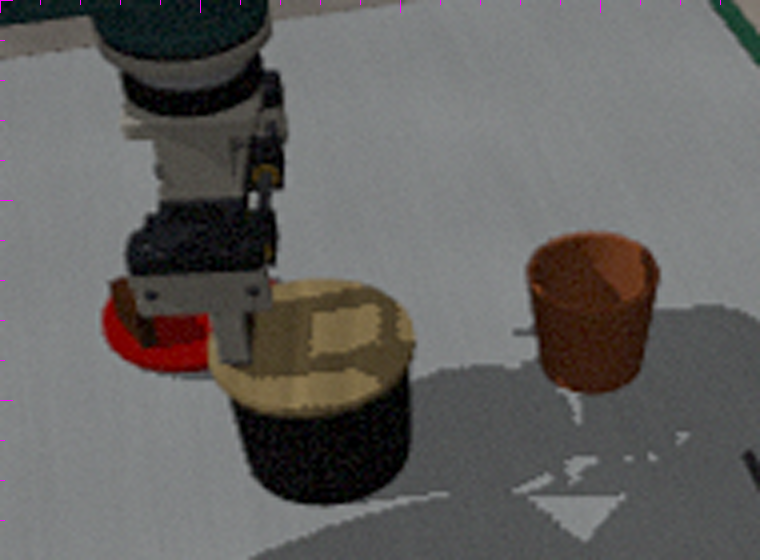

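View pics/w2.png

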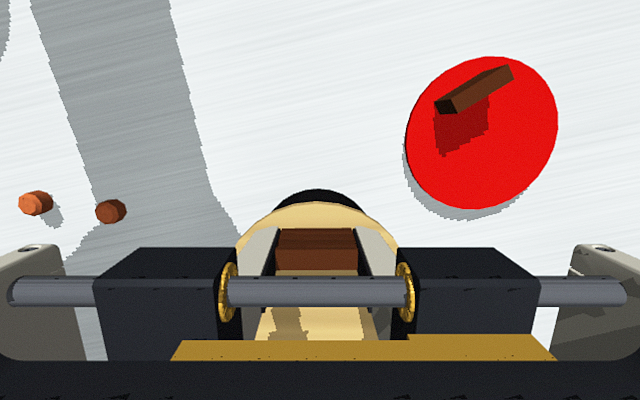

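Emit:
apply_moves(motion=[{"dx":0,"dy":0,"dz":0.003,"roll":0,"hand":1},{"dx":0,"dy":0,"dz":0.003,"roll":0,"hand":1},{"dx":0,"dy":0,"dz":0.003,"roll":0,"hand":1},{"dx":0,"dy":0,"dz":0.003,"roll":0,"hand":1},{"dx":0,"dy":0,"dz":0,"roll":0,"hand":1},{"dx":0,"dy":0,"dz":0,"roll":0,"hand":1},{"dx":0,"dy":0,"dz":0,"roll":0,"hand":1},{"dx":0,"dy":0,"dz":0,"roll":0,"hand":1},{"dx":0,"dy":0,"dz":0,"roll":0,"hand":1},{"dx":0,"dy":0,"dz":0,"roll":0,"hand":1}])

```text
time: 5.3
ee_pos: [0.4978, 0.2681, 0.1957]
orientation: [0.108, 0.994, -0.0, -0.0]
wrist_force: [-0.5, 0.3, -1.8]
width: 0.0442
```

```bash
python3 look.py scene:n3 side:s3; python3 -c "
from h import *
crop(cv2.imread('pics/s3.png'),190,100,190,140,4,'c6.png')
crop(cv2.imread('pics/n3.png'),270,70,160,120,4,'c7.png')"
```

```text
5.3 [0.4978 0.2681 0.1957] jaw deg 77.57355140059381 tilt [-0. -0.] [-0.5351  0.2876 -1.7961] 0.04422046235498019
```

View pics/c6.png

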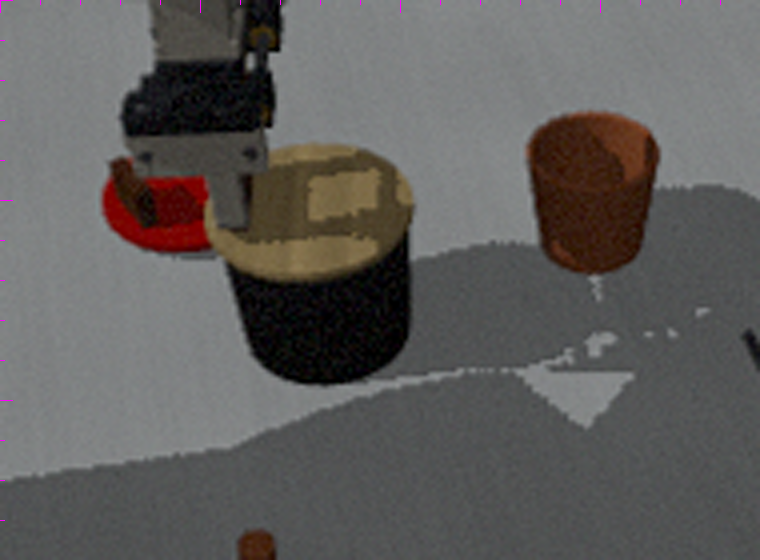

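View pics/c7.png

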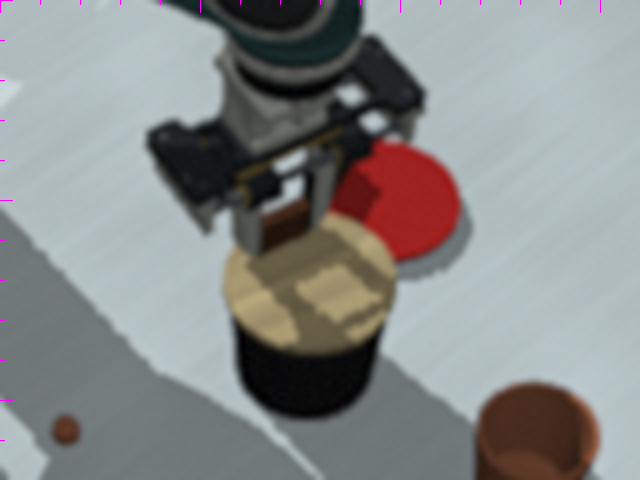

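The side crop shows the disc (205..412, 143..282) up about 6 px everywhere, so the lid rose level and the grip holds it stiff. I'll lower it into the mouth again, push the plug against the far wall, and raise the tab along an arc about the far rim.

Emit:
apply_moves(motion=[{"dx":0,"dy":0,"dz":-0.006,"roll":0,"hand":1},{"dx":0,"dy":0,"dz":-0.006,"roll":0,"hand":1},{"dx":0,"dy":0,"dz":-0.006,"roll":0,"hand":1},{"dx":0.002,"dy":-0.0004,"dz":0,"roll":0,"hand":1},{"dx":0.002,"dy":-0.0004,"dz":0,"roll":0,"hand":1},{"dx":0.002,"dy":-0.0004,"dz":0,"roll":0,"hand":1},{"dx":0.002,"dy":-0.0004,"dz":0,"roll":0,"hand":1},{"dx":0,"dy":0,"dz":0,"roll":0,"hand":1},{"dx":0,"dy":0,"dz":0,"roll":0,"hand":1},{"dx":0,"dy":0,"dz":0,"roll":0,"hand":1}])

```text
time: 6.4
ee_pos: [0.5053, 0.2667, 0.1775]
orientation: [0.108, 0.994, -0.0, -0.001]
wrist_force: [-7.0, 1.5, 0.3]
width: 0.0439
```

Emit:
apply_moves(motion=[{"dx":0.002,"dy":-0.0004,"dz":0.003,"roll":0,"hand":1},{"dx":0.002,"dy":-0.0004,"dz":0.003,"roll":0,"hand":1},{"dx":0.002,"dy":-0.0004,"dz":0.003,"roll":0,"hand":1},{"dx":0.002,"dy":-0.0004,"dz":0.003,"roll":0,"hand":1},{"dx":0.002,"dy":-0.0004,"dz":0.004,"roll":0,"hand":1},{"dx":0.002,"dy":-0.0004,"dz":0.004,"roll":0,"hand":1},{"dx":0,"dy":0,"dz":0,"roll":0,"hand":1},{"dx":0,"dy":0,"dz":0,"roll":0,"hand":1},{"dx":0,"dy":0,"dz":0,"roll":0,"hand":1},{"dx":0,"dy":0,"dz":0,"roll":0,"hand":1}])

```text
time: 7.4
ee_pos: [0.5178, 0.2641, 0.1977]
orientation: [0.108, 0.994, -0.0, 0.0]
wrist_force: [0.3, -0.2, -1.6]
width: 0.0439
```

```bash
python3 look.py scene:n4 side:s4; python3 -c "
from h import *
crop(cv2.imread('pics/s4.png'),190,100,190,140,4,'c8.png')
crop(cv2.imread('pics/n4.png'),270,70,160,120,4,'c9.png')"
```

```text
7.4 [0.5178 0.2641 0.1977] jaw deg 77.57334760484892 tilt [-0.  0.] [ 0.3293 -0.1608 -1.5892] 0.04390411160791725
```

View pics/c8.png

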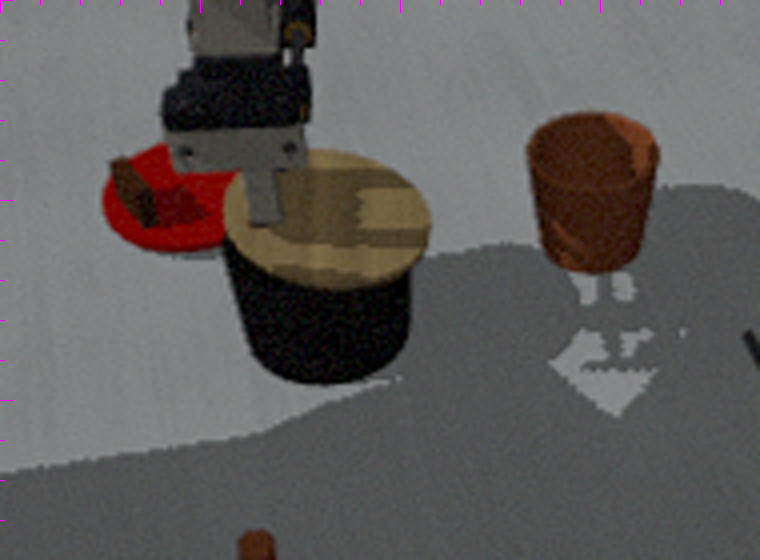

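View pics/c9.png

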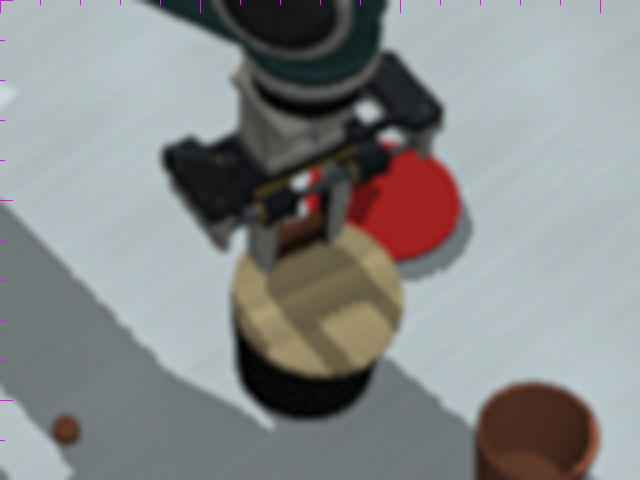

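```bash
cat > lidfit.py <<'E'
from h import *
def ext(n,grip,phi,yaw,off):
    gx=39-off
    t=np.linspace(0,2*np.pi,120)
    pts=np.r_[np.c_[64*np.cos(t),64*np.sin(t),14+0*t],np.c_[64*np.cos(t),64*np.sin(t),8+0*t]]/1000
    p=pts-np.array([-.042,0,gx/1000])
    c,s=np.cos(phi),np.sin(phi)
    p=np.c_[p[:,0]*c+p[:,2]*s,p[:,1],-p[:,0]*s+p[:,2]*c]
    a=np.radians(yaw);p=np.c_[p[:,0]*np.cos(a)-p[:,1]*np.sin(a),p[:,0]*np.sin(a)+p[:,1]*np.cos(a),p[:,2]]+grip
    q=np.array([proj(n,x) for x in p]);return q.min(0),q.max(0)
E
python3 - <<'E'
from lidfit import *
np.set_printoptions(precision=1,suppress=True)
s=sensors.sense();g=s["ee_pos"]-[0,0,.065]
for phi in (0,.05,.1,.15,.2,.25,.3):
    a=ext("side",g,phi,-12.4,0);b=ext("scene",g,phi,-12.4,0)
    print(phi,(np.r_[a]-[190,100,190,100])*4,(np.r_[b]-[270,70,270,70])*4)
print("obs side 223,150,431,290  scene 232,?,403,378")
E
```

```text
0 [237.4 136.4 447.7 275.2] [234.2 224.8 411.1 369.2]
0.05 [235.1 139.3 445.4 277.8] [233.  223.  409.6 371.6]
0.1 [232.9 141.9 443.1 280.5] [231.9 221.3 407.8 373.7]
0.15 [230.8 144.  440.5 283.4] [230.7 219.5 406.  375.4]
0.2 [228.2 145.8 437.5 286.3] [229.6 217.6 404.1 376.9]
0.25 [225.8 147.3 434.1 289.3] [228.4 215.8 402.  378. ]Traceback (most recent call last):
  File "<stdin>", line 5, in <module>
  File "lidfit.py", line 10, in ext
    q=np.array([proj(n,x) for x in p]);return q.min(0),q.max(0)
                ~~~~^^^^^
  File "h.py", line 14, in proj
    c=viewer.calibration(n);K=c["camera_matrix"];T=c["world_from_camera"]
ValueError: time passes only in moves, steps and waits
```

```bash
python3 - <<'E'
import re
t=open('h.py').read()
t=t.replace('def ray','_c={}\ndef cal(n):\n    if n not in _c: _c[n]=viewer.calibration(n)\n    return _c[n]\ndef ray').replace('c=viewer.calibration(n);K','c=cal(n);K')
open('h.py','w').write(t)
E
python3 - <<'E'
from lidfit import *
np.set_printoptions(precision=1,suppress=True)
g=np.array([.4978,.2681,.1307])
for phi in (-.05,0,.05,.1,.2):
    a=ext("side",g,phi,-12.4,0);b=ext("scene",g,phi,-12.4,0)
    print(phi,(np.r_[a]-[190,100,190,100])*4,(np.r_[b]-[270,70,270,70])*4)
print("obs side 205,143,412,282  scene 223,?,396,355")
E
```

```text
-0.05 [206.6 137.5 416.6 277.5] [220.1 210.3 396.1 348.4]
0 [204.2 140.7 414.8 279.9] [219.1 208.6 394.7 351.2]
0.05 [201.9 143.6 412.7 282.5] [218.  206.9 393.1 353.6]
0.1 [199.6 146.1 410.4 285.2] [216.9 205.1 391.5 355.7]
0.2 [195.  150.1 405.  290.9] [214.6 201.5 387.8 359.1]
obs side 205,143,412,282  scene 223,?,396,355
```

The tilt is about 0.22 rad by the outline fit, with the far edge about 82 mm up and the offset about 12 mm, so step 1 holds. Next I lift the lid off and lay it near (0.62, 0.06).

Emit:
apply_moves(motion=[{"dx":0,"dy":0,"dz":0.02,"roll":0,"hand":1},{"dx":0,"dy":0,"dz":0.03,"roll":0,"hand":1},{"dx":0.01,"dy":-0.03,"dz":0,"roll":0,"hand":1},{"dx":0.01,"dy":-0.03,"dz":0,"roll":0,"hand":1},{"dx":0.01,"dy":-0.03,"dz":0,"roll":0,"hand":1},{"dx":0.01,"dy":-0.03,"dz":0,"roll":0,"hand":1},{"dx":0.01,"dy":-0.03,"dz":-0.01,"roll":0,"hand":1},{"dx":0.01,"dy":-0.03,"dz":-0.02,"roll":0,"hand":1},{"dx":0,"dy":-0.015,"dz":-0.02,"roll":0,"hand":1},{"dx":0,"dy":0,"dz":-0.02,"roll":0,"hand":1}])

```text
time: 8.5
ee_pos: [0.578, 0.0672, 0.1769]
orientation: [0.109, 0.994, -0.0, 0.0]
wrist_force: [-0.4, 0.8, -1.7]
width: 0.0437
```

Emit:
apply_moves(motion=[{"dx":0,"dy":0,"dz":-0.02,"roll":0,"hand":1},{"dx":0,"dy":0,"dz":-0.015,"roll":0,"hand":1},{"dx":0,"dy":0,"dz":-0.01,"roll":0,"hand":1},{"dx":0,"dy":0,"dz":-0.008,"roll":0,"hand":1},{"dx":0,"dy":0,"dz":-0.006,"roll":0,"hand":1},{"dx":0,"dy":0,"dz":-0.006,"roll":0,"hand":1},{"dx":0,"dy":0,"dz":-0.004,"roll":0,"hand":1},{"dx":0,"dy":0,"dz":-0.002,"roll":0,"hand":1},{"dx":0,"dy":0,"dz":0,"roll":0,"hand":1},{"dx":0,"dy":0,"dz":0,"roll":0,"hand":1}])

```text
time: 9.5
ee_pos: [0.578, 0.0692, 0.1072]
orientation: [0.108, 0.994, 0.0, 0.0]
wrist_force: [-1.7, 1.4, 2.1]
width: 0.0439
```

```bash
python3 look.py scene:n5 side:s5
```

```text
9.5 [0.578  0.0692 0.1072] jaw deg 77.58291476082884 tilt [0.0001 0.0004] [-1.7235  1.4248  2.076 ] 0.04392950876163904
```

View pics/s5.png

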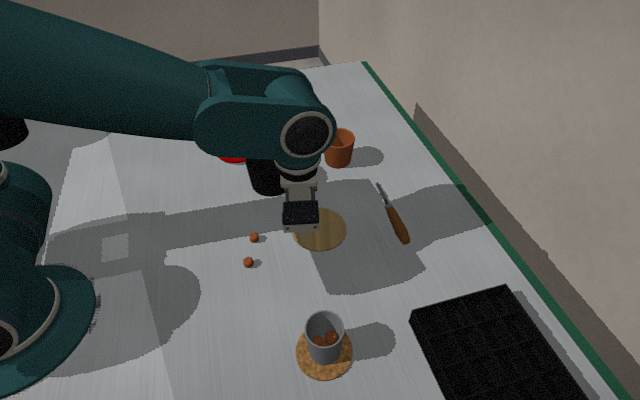

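The lid's far side is touching the bench, with the disc at side (320,228). I'll lower 3 mm more, release and rise.

Emit:
apply_moves(motion=[{"dx":0,"dy":0,"dz":-0.002,"roll":0,"hand":1},{"dx":0,"dy":0,"dz":-0.001,"roll":0,"hand":1},{"dx":0,"dy":0,"dz":0,"roll":0,"hand":0.3},{"dx":0,"dy":0,"dz":0,"roll":0,"hand":0},{"dx":0,"dy":0,"dz":0,"roll":0,"hand":0},{"dx":0,"dy":0,"dz":0,"roll":0,"hand":0},{"dx":0,"dy":0,"dz":0.01,"roll":0,"hand":0},{"dx":0,"dy":0,"dz":0.03,"roll":0,"hand":0},{"dx":0,"dy":0,"dz":0.04,"roll":0,"hand":0},{"dx":0,"dy":0,"dz":0.04,"roll":0,"hand":0}])

```text
time: 10.6
ee_pos: [0.5775, 0.0691, 0.2257]
orientation: [0.108, 0.994, -0.0, -0.0]
wrist_force: [0.1, 0.2, 0.2]
width: 0.0931
```

```bash
python3 look.py wrist:w6 side:s6
```

```text
10.6 [0.5775 0.0691 0.2257] jaw deg 77.57654561773396 tilt [-0.     -0.0001] [0.1021 0.1761 0.2255] 0.09305135865543918
```

View pics/w6.png

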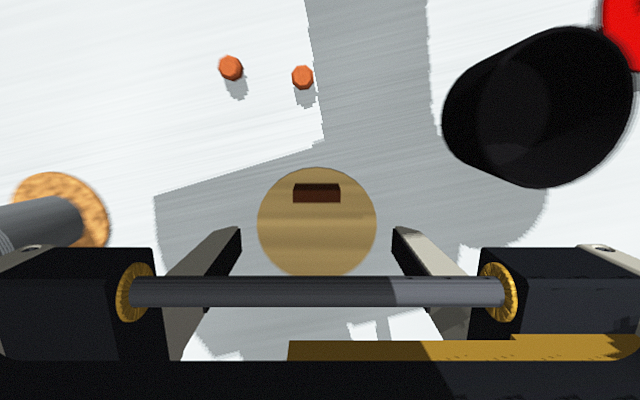

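View pics/s6.png

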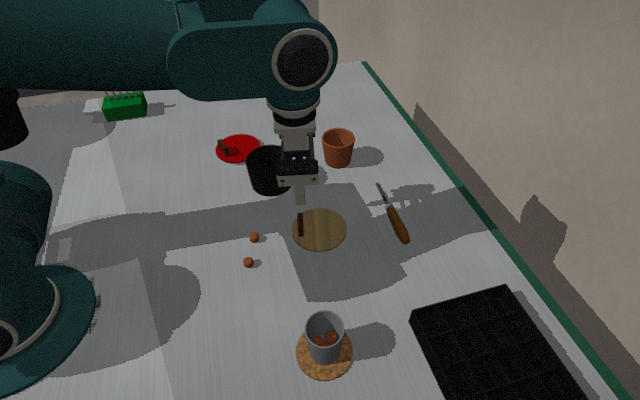

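The lid lies flat on the bench, disc at wrist (317,222) and tab at (317,193), and the tub is open. Next is the cup: I keep the jaw direction and move above it.

Emit:
apply_moves(motion=[{"dx":-0.004,"dy":-0.04,"dz":0.005,"roll":0,"hand":0},{"dx":-0.004,"dy":-0.04,"dz":0.005,"roll":0,"hand":0},{"dx":-0.004,"dy":-0.04,"dz":0.005,"roll":0,"hand":0},{"dx":-0.004,"dy":-0.04,"dz":0.005,"roll":0,"hand":0},{"dx":-0.004,"dy":-0.04,"dz":0,"roll":0,"hand":0},{"dx":-0.004,"dy":-0.04,"dz":0,"roll":0,"hand":0},{"dx":-0.003,"dy":-0.04,"dz":0,"roll":0,"hand":0},{"dx":0,"dy":0,"dz":0,"roll":0,"hand":0},{"dx":0,"dy":0,"dz":0,"roll":0,"hand":0},{"dx":0,"dy":0,"dz":0,"roll":0,"hand":0}])

```text
time: 11.7
ee_pos: [0.5509, -0.2102, 0.2438]
orientation: [0.108, 0.994, 0.0, -0.0]
wrist_force: [-0.2, -0.3, -0.1]
width: 0.0929
```

```bash
python3 look.py wrist:w7 scene:n7 side:s7; python3 -c "
from h import *
crop(cv2.imread('pics/n7.png'),260,80,160,120,4,'c10.png')
crop(cv2.imread('pics/s7.png'),190,120,190,140,4,'c11.png')"
```

```text
11.7 [ 0.5509 -0.2102  0.2438] jaw deg 77.6004463305461 tilt [ 0.0001 -0.    ] [-0.1643 -0.2557 -0.0546] 0.09287033775793516
```

View pics/w7.png

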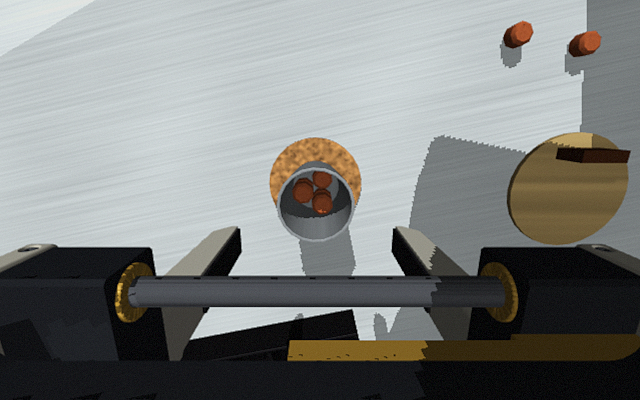

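View pics/c10.png

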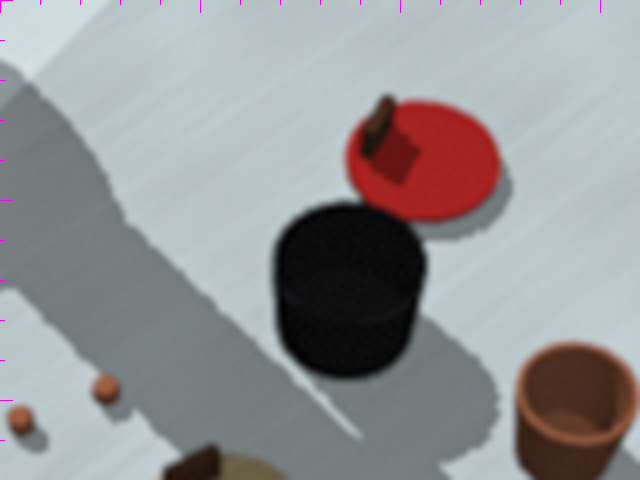

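View pics/c11.png

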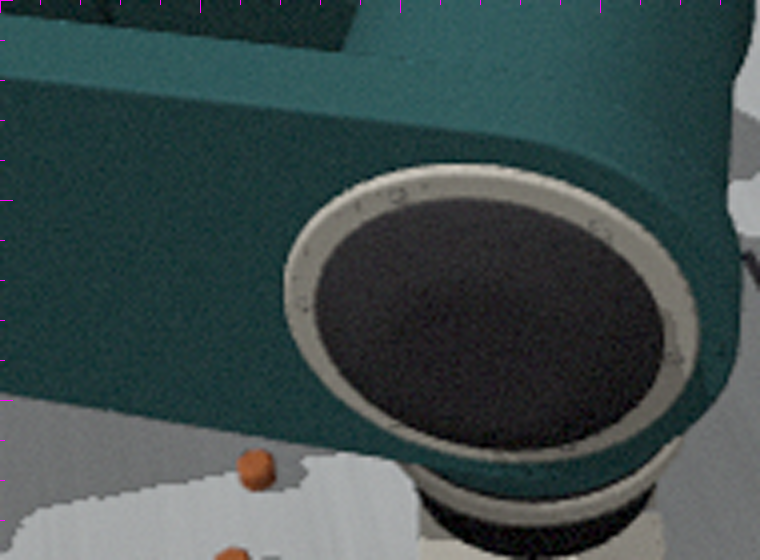

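```bash
python3 - <<'E'
from h import *
np.set_printoptions(precision=4,suppress=True)
print("cup",onz("wrist",(316.5,204),.09),"rim L/R",onz("wrist",(278,203),.09),onz("wrist",(355,203),.09))
print("mat L/R",onz("wrist",(270,184),.005),onz("wrist",(362,184),.005),onz("wrist",(316,138),.005))
print("tub",onz("scene",(347.5,146.75),.08))
for uv in [(518,35),(585,43)]: print("stray",onz("wrist",uv,.009))
E
```

```text
cup [ 0.5473 -0.2082  0.09  ] rim L/R [ 0.5395 -0.2398  0.09  ] [ 0.5534 -0.1762  0.09  ]
mat L/R [ 0.5369 -0.2595  0.005 ] [ 0.5591 -0.1579  0.005 ] [ 0.4981 -0.1978  0.005 ]
tub [0.5475 0.2556 0.08  ]
stray [0.4432 0.0181 0.009 ]
stray [0.4647 0.0828 0.009 ]
```

The wrist picture shows the cup mouth at (316,204) with 4 lumps, standing on the mat centred near (316,185). I'll align, descend and grip it 55 mm above its foot.

Emit:
apply_moves(motion=[{"dx":-0.004,"dy":0.002,"dz":-0.01,"roll":0,"hand":0},{"dx":0,"dy":0,"dz":-0.02,"roll":0,"hand":0},{"dx":0,"dy":0,"dz":-0.025,"roll":0,"hand":0},{"dx":0,"dy":0,"dz":-0.025,"roll":0,"hand":0},{"dx":0,"dy":0,"dz":-0.025,"roll":0,"hand":0},{"dx":0,"dy":0,"dz":-0.014,"roll":0,"hand":0},{"dx":0,"dy":0,"dz":0,"roll":0,"hand":0.15},{"dx":0,"dy":0,"dz":0,"roll":0,"hand":1},{"dx":0,"dy":0,"dz":0,"roll":0,"hand":1},{"dx":0,"dy":0,"dz":0,"roll":0,"hand":1}])

```text
time: 12.85
ee_pos: [0.5472, -0.2091, 0.126]
orientation: [0.108, 0.994, -0.0, 0.001]
wrist_force: [-1.4, -1.8, 4.0]
width: 0.0662
```

Emit:
apply_moves(motion=[{"dx":0,"dy":0,"dz":0,"roll":0,"hand":1},{"dx":0,"dy":0,"dz":0,"roll":0,"hand":1},{"dx":0,"dy":0,"dz":0.01,"roll":0,"hand":1},{"dx":0,"dy":0,"dz":0.015,"roll":0,"hand":1},{"dx":0,"dy":0,"dz":0.02,"roll":0,"hand":1},{"dx":0,"dy":0,"dz":0.02,"roll":0,"hand":1},{"dx":0,"dy":0,"dz":0.02,"roll":0,"hand":1},{"dx":0,"dy":0,"dz":0.015,"roll":0,"hand":1},{"dx":0,"dy":0,"dz":0,"roll":0,"hand":1},{"dx":0,"dy":0,"dz":0,"roll":0,"hand":1}])

```text
time: 13.85
ee_pos: [0.5467, -0.2088, 0.2246]
orientation: [0.108, 0.994, 0.0, 0.0]
wrist_force: [0.3, 0.2, -2.7]
width: 0.0659
```

```bash
python3 look.py wrist:w8 side:s8
```

```text
13.85 [ 0.5467 -0.2088  0.2246] jaw deg 77.57863573271082 tilt [0. 0.] [ 0.2775  0.1674 -2.6697] 0.06589362401650209
```

View pics/s8.png

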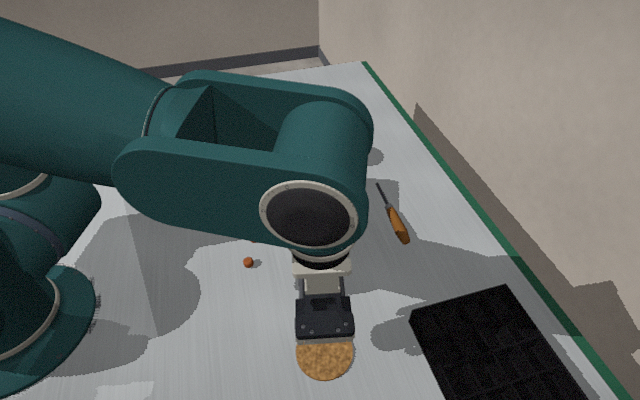

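The cup is lifted, with the mat empty at side (325,360). I'll carry it to the near side of the tub.

Emit:
apply_moves(motion=[{"dx":-0.002,"dy":0.01,"dz":0.005,"roll":0,"hand":1},{"dx":-0.004,"dy":0.02,"dz":0.005,"roll":0,"hand":1},{"dx":-0.006,"dy":0.03,"dz":0,"roll":0,"hand":1},{"dx":-0.008,"dy":0.03,"dz":0,"roll":0,"hand":1},{"dx":-0.008,"dy":0.03,"dz":0,"roll":0,"hand":1},{"dx":-0.008,"dy":0.03,"dz":0,"roll":0,"hand":1},{"dx":-0.008,"dy":0.03,"dz":0,"roll":0,"hand":1},{"dx":-0.008,"dy":0.03,"dz":0,"roll":0,"hand":1},{"dx":-0.008,"dy":0.03,"dz":0,"roll":0,"hand":1},{"dx":-0.008,"dy":0.03,"dz":0,"roll":0,"hand":1}])

```text
time: 14.95
ee_pos: [0.4775, 0.0634, 0.2351]
orientation: [0.108, 0.994, 0.0, 0.0]
wrist_force: [0.5, -0.2, -2.3]
width: 0.066
```

Emit:
apply_moves(motion=[{"dx":-0.008,"dy":0.03,"dz":0,"roll":0,"hand":1},{"dx":-0.008,"dy":0.03,"dz":0,"roll":0,"hand":1},{"dx":-0.008,"dy":0.03,"dz":0,"roll":0,"hand":1},{"dx":-0.008,"dy":0.03,"dz":0,"roll":0,"hand":1},{"dx":-0.007,"dy":0.03,"dz":0,"roll":0,"hand":1},{"dx":-0.005,"dy":0.03,"dz":0,"roll":0,"hand":1},{"dx":-0.001,"dy":0.03,"dz":0,"roll":0,"hand":1},{"dx":0,"dy":0.013,"dz":-0.02,"roll":0,"hand":1},{"dx":0,"dy":0,"dz":-0.02,"roll":0,"hand":1},{"dx":0,"dy":0,"dz":0,"roll":0,"hand":1}])

```text
time: 15.95
ee_pos: [0.4318, 0.2847, 0.1924]
orientation: [0.107, 0.994, -0.001, -0.002]
wrist_force: [-1.0, -0.4, -1.7]
width: 0.0664
```

```bash
python3 look.py wrist:w9 side:s9
```

```text
15.95 [0.4318 0.2847 0.1924] jaw deg 77.66492287930699 tilt [-0.0011 -0.0016] [-0.9575 -0.357  -1.6623] 0.06638880981234645
```

View pics/w9.png

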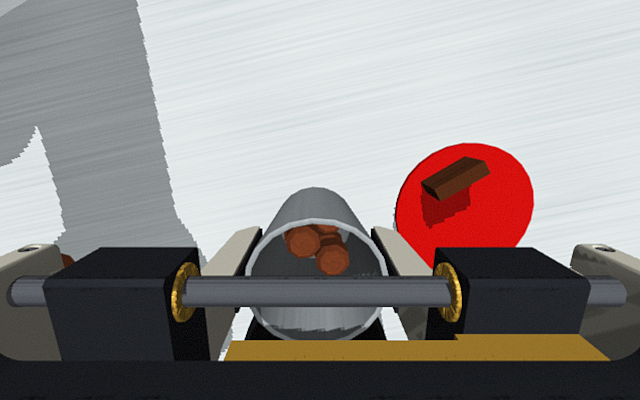

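View pics/s9.png

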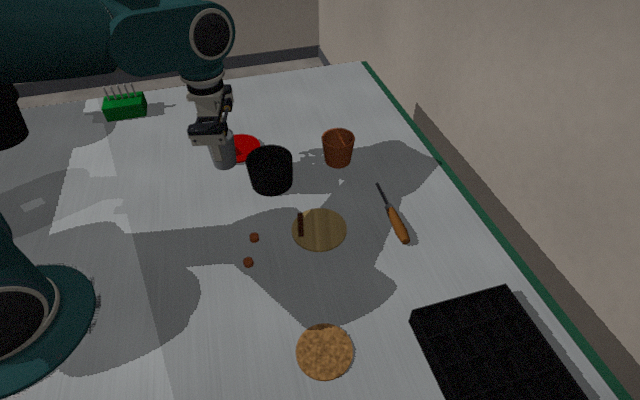

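The cup hangs upright with 4 lumps, and the tub mouth is clear at side (270,165). I need the tub centre accurately, so I'll overlay a model circle on the images.

```bash
python3 - <<'E'
from h import *
def edge(n,f,x,y,w,h,cs,out):
    im=cv2.imread(f); s=6
    o=cv2.resize(im[y:y+h,x:x+w],None,fx=s,fy=s,interpolation=cv2.INTER_CUBIC)
    o=cv2.convertScaleAbs(o,alpha=2.0)
    t=np.linspace(0,2*np.pi,100)
    for (cx,cy),col in cs:
        for r,z in ((.059,.08),(.054,0)):
            q=np.array([proj(n,(cx+r*np.cos(a),cy+r*np.sin(a),z)) for a in t])
            q=((q-[x,y]+.5)*s-.5).astype(int); cv2.polylines(o,[q],True,col,1)
    cv2.imwrite(out,o)
cs=[((.541,.260),(0,255,0))]
edge("scene","pics/n7.png",320,120,60,65,[((.5475,.256),(0,255,0))],"pics/e1.png")
edge("side","pics/s9.png",235,135,75,70,[((.535,.2565),(0,255,0))],"pics/e2.png")
a=cv2.imread("pics/e1.png");b=cv2.imread("pics/e2.png");H=max(a.shape[0],b.shape[0])
a=cv2.copyMakeBorder(a,0,H-a.shape[0],0,0,0);b=cv2.copyMakeBorder(b,0,H-b.shape[0],0,0,0)
o=np.hstack([a,b]);print(o.shape);cv2.imwrite("pics/e3.png",o[:600,:800] if o.shape[1]<=800 else cv2.resize(o,None,fx=.95,fy=.95))
E
```

```text
(420, 810, 3)
```

View pics/e3.png

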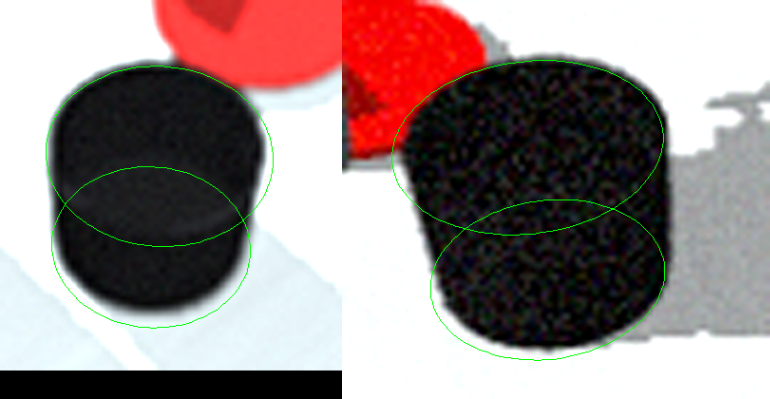

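```bash
cat > tubfit.py <<'E'
from h import *
from scipy.optimize import minimize
t=np.linspace(0,2*np.pi,60)
def hull(n,c,dr=0):
    P=[(c[0]+r*np.cos(a),c[1]+r*np.sin(a),z) for r,z in ((.059+dr,.08),(.054+dr,0)) for a in t]
    return cv2.convexHull(np.array([proj(n,p) for p in P],np.float32))
def fit(n,f,box,thr):
    im=cv2.imread(f); S=4
    x,y,w,h=box
    g=cv2.resize(im[y:y+h,x:x+w],None,fx=S,fy=S,interpolation=cv2.INTER_LINEAR).max(2)
    m=(g<thr).astype(np.uint8)
    k,l,st,_=cv2.connectedComponentsWithStats(m);i=1+np.argmax(st[1:,4]);m=(l==i).astype(np.uint8)
    def cost(p):
        q=((hull(n,p[:2])-[x,y]+.5)*S-.5)
        b=np.zeros_like(m);cv2.fillPoly(b,[np.round(q).astype(np.int32)],1)
        return (b!=m).sum()/m.sum()
    best=min(((cost((a,b)),a,b) for a in np.arange(.525,.56,.002) for b in np.arange(.245,.275,.002)))
    c=np.array(best[1:]);best=min(((cost((c[0]+i*.0005,c[1]+j*.0005)),c[0]+i*.0005,c[1]+j*.0005) for i in range(-4,5) for j in range(-4,5)))
    print(n,best,m.sum()/16)
fit("scene","pics/n7.png",(325,125,50,55),45)
fit("side","pics/s9.png",(240,140,60,60),30)
E
python3 tubfit.py
```

```text
scene (np.float64(0.1477749385275541), np.float64(0.5395), np.float64(0.263)) 1296.3125
side (np.float64(0.07913103312690455), np.float64(0.5405000000000001), np.float64(0.2635)) 1907.4375
```

Emit:
apply_moves(motion=[{"dx":0,"dy":0,"dz":-0.007,"roll":0,"hand":1},{"dx":0,"dy":0,"dz":-0.0075,"roll":0,"hand":1},{"dx":0.01,"dy":-0.0022,"dz":0,"roll":0,"hand":1},{"dx":0.01,"dy":-0.0022,"dz":0,"roll":0,"hand":1},{"dx":0.009,"dy":-0.0019,"dz":0.003,"roll":0,"hand":1},{"dx":0.009,"dy":-0.0019,"dz":0.0027,"roll":0,"hand":1},{"dx":0.008,"dy":-0.0017,"dz":0.001,"roll":0,"hand":1},{"dx":0.008,"dy":-0.0017,"dz":0,"roll":0,"hand":1},{"dx":0.008,"dy":-0.0017,"dz":-0.001,"roll":0,"hand":1},{"dx":0.008,"dy":-0.0017,"dz":-0.0017,"roll":0,"hand":1}])

```text
time: 17.05
ee_pos: [0.5045, 0.2694, 0.1846]
orientation: [0.108, 0.994, 0.001, 0.0]
wrist_force: [-3.8, 4.1, 0.1]
width: 0.0643
```

```bash
python3 look.py wrist:w10 side:s10 scene:n10; python3 -c "
from h import *
a=cv2.imread('pics/s10.png')[90:210,180:340];b=cv2.imread('pics/n10.png')[60:180,270:430]
cv2.imwrite('pics/c12.png',np.hstack([cv2.resize(a,(400,300),interpolation=2),cv2.resize(b,(400,300),interpolation=2)]))"
```

```text
17.05 [0.5045 0.2694 0.1846] jaw deg 77.57838858359646 tilt [0.0006 0.    ] [-3.7652  4.0789  0.1292] 0.06430093254751532
```

View pics/c12.png

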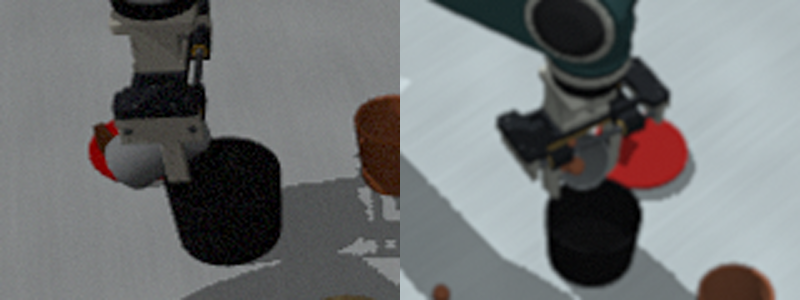

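View pics/w10.png

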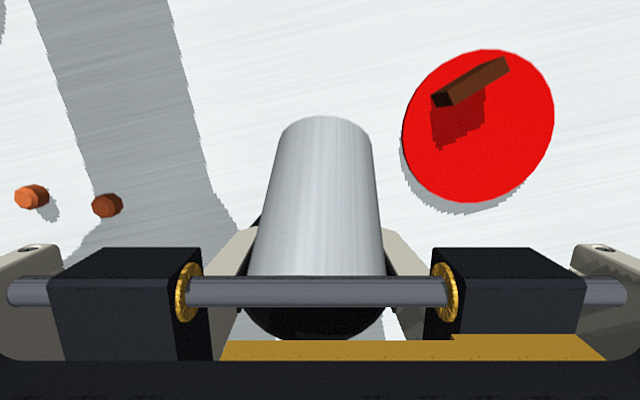

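The cup is levering over the rim as planned, foot hooked outside at wrist (325,130) and mouth over the tub. I'll continue to about 90°.

Emit:
apply_moves(motion=[{"dx":0.0073,"dy":-0.0016,"dz":-0.003,"roll":0,"hand":1},{"dx":0.0073,"dy":-0.0016,"dz":-0.004,"roll":0,"hand":1},{"dx":0.006,"dy":-0.0013,"dz":-0.005,"roll":0,"hand":1},{"dx":0.006,"dy":-0.0013,"dz":-0.0055,"roll":0,"hand":1},{"dx":0.005,"dy":-0.0011,"dz":-0.007,"roll":0,"hand":1},{"dx":0.0044,"dy":-0.001,"dz":-0.0065,"roll":0,"hand":1},{"dx":0,"dy":0,"dz":0,"roll":0,"hand":1},{"dx":0,"dy":0,"dz":0,"roll":0,"hand":1},{"dx":0,"dy":0,"dz":0,"roll":0,"hand":1},{"dx":0,"dy":0,"dz":0,"roll":0,"hand":1}])

```text
time: 18.2
ee_pos: [0.5395, 0.2612, 0.153]
orientation: [0.108, 0.994, -0.0, -0.0]
wrist_force: [-0.1, -0.8, -1.6]
width: 0.0647
```

```bash
python3 look.py wrist:w11 side:s11 scene:n11; python3 -c "
from h import *
a=cv2.imread('pics/s11.png')[90:210,180:340];b=cv2.imread('pics/n11.png')[60:180,270:430]
cv2.imwrite('pics/c13.png',np.hstack([cv2.resize(a,(400,300),interpolation=2),cv2.resize(b,(400,300),interpolation=2)]))"
```

```text
18.2 [0.5395 0.2612 0.153 ] jaw deg 77.58392774725507 tilt [-0.0002 -0.0002] [-0.076  -0.7812 -1.5602] 0.06467047218098454
```

View pics/c13.png

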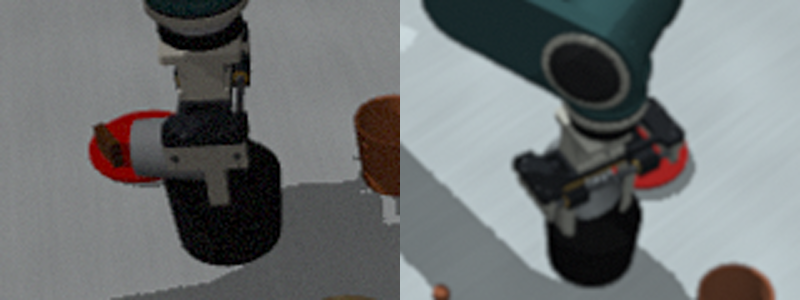

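View pics/w11.png

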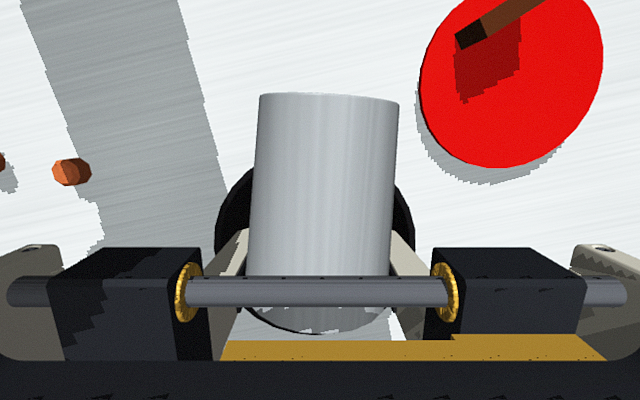

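The cup is near horizontal with its mouth over the tub, foot edge at wrist (330,97). I'll push down further to about 108°.

Emit:
apply_moves(motion=[{"dx":0.002,"dy":-0.0004,"dz":-0.005,"roll":0,"hand":1},{"dx":0.002,"dy":-0.0004,"dz":-0.005,"roll":0,"hand":1},{"dx":0.001,"dy":-0.0002,"dz":-0.005,"roll":0,"hand":1},{"dx":0.001,"dy":-0.0002,"dz":-0.004,"roll":0,"hand":1},{"dx":0,"dy":0,"dz":0,"roll":0,"hand":1},{"dx":0,"dy":0,"dz":0,"roll":0,"hand":1},{"dx":0,"dy":0,"dz":0,"roll":0,"hand":1},{"dx":0,"dy":0,"dz":0,"roll":0,"hand":1},{"dx":0,"dy":0,"dz":0,"roll":0,"hand":1},{"dx":0,"dy":0,"dz":0,"roll":0,"hand":1}])

```text
time: 19.35
ee_pos: [0.5458, 0.26, 0.1342]
orientation: [0.108, 0.994, -0.0, -0.0]
wrist_force: [4.6, -1.5, 1.7]
width: 0.0644
```

```bash
python3 look.py wrist:w12 side:s12
```

```text
19.35 [0.5458 0.26   0.1342] jaw deg 77.57914659696782 tilt [-0.0001 -0.    ] [ 4.6074 -1.4813  1.7062] 0.06439986302375907
```

View pics/w12.png

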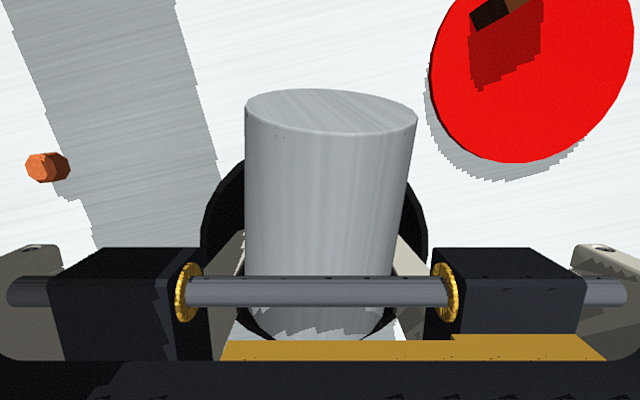

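The cup is past horizontal, its underside visible at wrist (330,110). I'll raise it a bit and shake it in case lumps stick.

Emit:
apply_moves(motion=[{"dx":0,"dy":0,"dz":0.015,"roll":0,"hand":1},{"dx":0,"dy":0,"dz":0.02,"roll":0,"hand":1},{"dx":-0.02,"dy":0.004,"dz":0.005,"roll":0,"hand":1},{"dx":0.02,"dy":-0.004,"dz":-0.005,"roll":0,"hand":1},{"dx":-0.025,"dy":0.005,"dz":0.005,"roll":0,"hand":1},{"dx":0.025,"dy":-0.005,"dz":-0.005,"roll":0,"hand":1},{"dx":-0.025,"dy":0.005,"dz":0.005,"roll":0,"hand":1},{"dx":0.025,"dy":-0.005,"dz":-0.005,"roll":0,"hand":1},{"dx":0,"dy":0,"dz":0,"roll":0,"hand":1},{"dx":0,"dy":0,"dz":0,"roll":0,"hand":1}])

```text
time: 20.45
ee_pos: [0.5456, 0.26, 0.1694]
orientation: [0.108, 0.994, -0.0, -0.001]
wrist_force: [-0.3, -0.5, -1.8]
width: 0.0646
```

```bash
python3 look.py wrist:w13 side:s13 scene:n13; python3 -c "
from h import *
a=cv2.imread('pics/s13.png')[90:210,180:340];b=cv2.imread('pics/n13.png')[60:180,270:430]
cv2.imwrite('pics/c14.png',np.hstack([cv2.resize(a,(400,300),interpolation=2),cv2.resize(b,(400,300),interpolation=2)]))"
```

```text
20.45 [0.5456 0.26   0.1694] jaw deg 77.55572949476434 tilt [-0.0001 -0.0005] [-0.2984 -0.5109 -1.7587] 0.06456263151720767
```

View pics/c14.png

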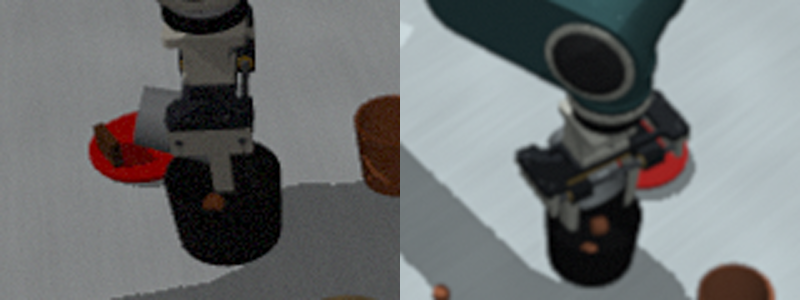

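View pics/w13.png

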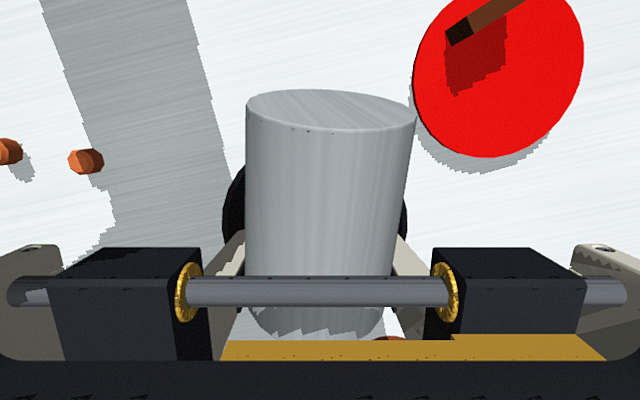

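The tilt holds and lumps are visible in the tub, at scene crop (598,225) and (590,248). I'll shake harder, then raise to see into the mouth.

Emit:
apply_moves(motion=[{"dx":-0.03,"dy":0.006,"dz":0.01,"roll":0,"hand":1},{"dx":0.03,"dy":-0.006,"dz":0,"roll":0,"hand":1},{"dx":-0.03,"dy":0.006,"dz":0,"roll":0,"hand":1},{"dx":0.03,"dy":-0.006,"dz":0,"roll":0,"hand":1},{"dx":0,"dy":0,"dz":0.02,"roll":0,"hand":1},{"dx":0,"dy":0,"dz":-0.02,"roll":0,"hand":1},{"dx":0,"dy":0,"dz":0.03,"roll":0,"hand":1},{"dx":0,"dy":0,"dz":0.03,"roll":0,"hand":1},{"dx":0,"dy":0,"dz":0.03,"roll":0,"hand":1},{"dx":0,"dy":0,"dz":0,"roll":0,"hand":1}])

```text
time: 21.6
ee_pos: [0.5462, 0.2605, 0.2741]
orientation: [0.108, 0.994, 0.002, 0.003]
wrist_force: [0.7, 0.1, -0.6]
width: 0.0648
```

```bash
python3 look.py side:s14 scene:n14; python3 -c "
from h import *
a=cv2.imread('pics/s14.png')[70:210,180:340];b=cv2.imread('pics/n14.png')[40:180,270:430]
cv2.imwrite('pics/c15.png',cv2.convertScaleAbs(np.hstack([cv2.resize(a,(400,350),interpolation=2),cv2.resize(b,(400,350),interpolation=2)]),alpha=1.6))"
```

```text
21.6 [0.5462 0.2605 0.2741] jaw deg 77.58728800130451 tilt [0.0015 0.0025] [ 0.7472  0.0907 -0.6013] 0.06484158100728772
```

View pics/c15.png

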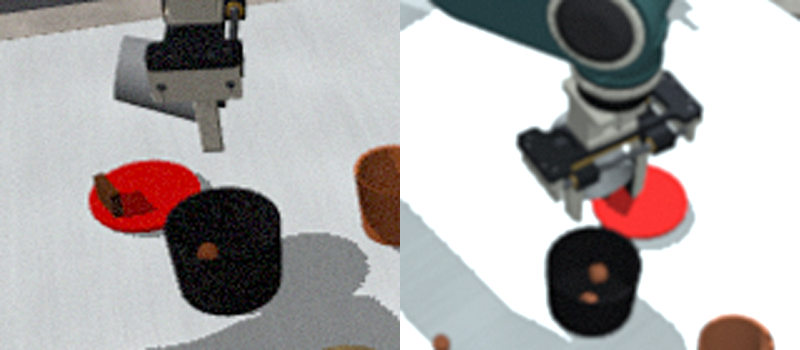

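The scene crop shows the cup's inside grey and empty at (605,170), with lumps in the tub at (598,272) and (590,297). Before uprighting, I'll estimate the cup's attitude in the hand.

```bash
cat > cupfit.py <<'E'
from h import *
# cup model in gripper plane: pose params (v,z of axis point at h) ; draw silhouette
V=np.array([.9766,-.2149,0]);U=np.array([.2149,.9766,0]);Z=np.array([0,0,1.])
t=np.linspace(0,2*np.pi,40)
def sil(n,tcp,th,pv,pz,h=60):
    d=np.sin(th)*V+np.cos(th)*Z; m=np.cos(th)*V-np.sin(th)*Z
    A=np.array(tcp)+pv*V+pz*Z
    P=[[A+d*(a-h)/1000+r/1000*(np.cos(x)*m+np.sin(x)*U) for x in t] for r,a in ((28,0),(33.5,85))]
    return [np.array([proj(n,p) for p in c]) for c in P]
def draw(n,f,box,s,poses,out):
    x,y,w,h=box;im=cv2.imread(f)
    o=cv2.resize(im[y:y+h,x:x+w],None,fx=s,fy=s,interpolation=cv2.INTER_CUBIC);o=cv2.convertScaleAbs(o,alpha=1.5)
    cols=[(0,255,0),(255,0,255),(255,160,0)]
    for i,(tcp,th,pv,pz) in enumerate(poses):
        for c in sil(n,tcp,np.radians(th),pv,pz): cv2.polylines(o,[((c-[x,y]+.5)*s).astype(int)],True,cols[i],1)
    cv2.imwrite("pics/"+out,o)
E
python3 - <<'E'
from cupfit import *
T=[.5462,.2605,.2741]
draw("side","pics/s14.png",(210,60,90,90),6,[(T,105,0,-.044),(T,105,0,-.060)],"f1.png")
E
```

```text
(no output)
```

View pics/f1.png

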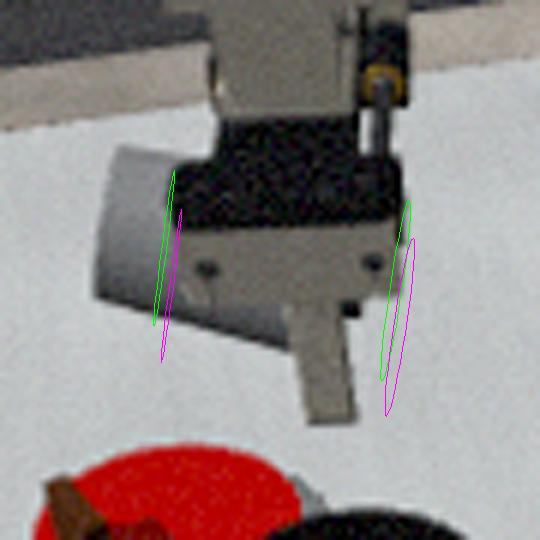

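```bash
python3 - <<'E'
from cupfit import *
T=[.5402,.2565,.2741]
draw("side","pics/s14.png",(210,60,90,90),6,[(T,103,-.018,-.035),(T,108,-.018,-.040)],"f1.png")
T=[.5522,.2565,.2741]
draw("scene","pics/n14.png",(320,60,90,80),6,[(T,103,-.018,-.035),(T,108,-.018,-.040)],"f2.png")
a=cv2.imread("pics/f1.png")[:480,:400];b=cv2.imread("pics/f2.png")[:480,:400];cv2.imwrite("pics/f3.png",np.hstack([a,b]))
E
```

```text
(no output)
```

View pics/f3.png

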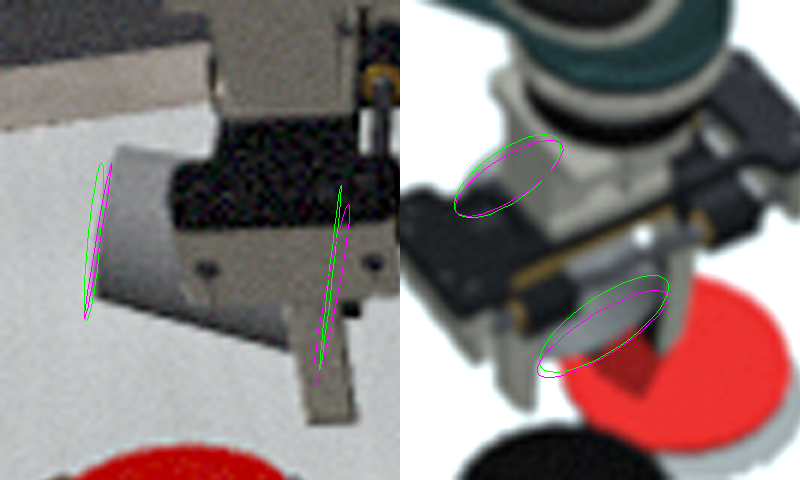

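The overlay fit puts the cup at about 105° tilt, held 5–8 mm from its lip. Gravity already wants to swing its foot down, so I'll try upward jerks over the tub to let it slip towards upright, and check.

Emit:
apply_moves(motion=[{"dx":0,"dy":0,"dz":-0.025,"roll":0,"hand":1},{"dx":0,"dy":0,"dz":0.05,"roll":0,"hand":1},{"dx":0,"dy":0,"dz":-0.025,"roll":0,"hand":1},{"dx":0,"dy":0,"dz":-0.025,"roll":0,"hand":1},{"dx":0,"dy":0,"dz":0.05,"roll":0,"hand":1},{"dx":0,"dy":0,"dz":-0.025,"roll":0,"hand":1},{"dx":0,"dy":0,"dz":-0.025,"roll":0,"hand":1},{"dx":0,"dy":0,"dz":0.05,"roll":0,"hand":1},{"dx":0,"dy":0,"dz":0,"roll":0,"hand":1},{"dx":0,"dy":0,"dz":0,"roll":0,"hand":1}])

```text
time: 22.7
ee_pos: [0.5457, 0.2601, 0.2942]
orientation: [0.108, 0.994, 0.0, 0.0]
wrist_force: [-0.5, 0.8, -2.1]
width: 0.0644
```

```bash
python3 look.py side:s15 wrist:w15; python3 -c "
from h import *
a=cv2.imread('pics/s15.png')[40:180,180:320];b=cv2.imread('pics/w15.png')
cv2.imwrite('pics/c16.png',cv2.convertScaleAbs(np.hstack([cv2.resize(a,(350,350),interpolation=2),cv2.resize(b,(450,350))]),alpha=1.3))"
```

```text
22.7 [0.5457 0.2601 0.2942] jaw deg 77.58176023805905 tilt [0.0001 0.0002] [-0.4562  0.8131 -2.0788] 0.06442695025857685
```

View pics/c16.png

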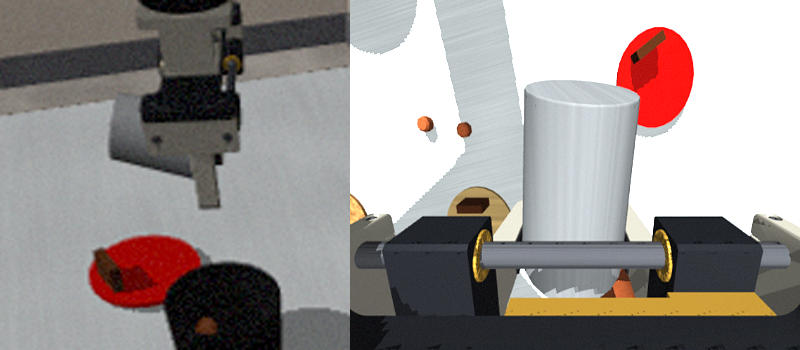

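The tilt hasn't changed: 105° from the foot ellipse in the wrist view. Plan: turn the tool 90°, bring the cup to the tub's free -y side, and push the foot's lower edge against the tub wall. That turns it back or slides it in the pads, and either helps.

```bash
python3 -c "
from rig import sensors
print(sensors.sense()['qpos'].round(3))"
```

```text
[ 0.403 -0.034  1.612  0.     1.565 -0.951]
```

Emit:
apply_moves(motion=[{"dx":-0.0039,"dy":-0.015,"dz":0,"roll":-8.5,"hand":1},{"dx":-0.0039,"dy":-0.015,"dz":0,"roll":-8.5,"hand":1},{"dx":-0.0039,"dy":-0.015,"dz":0,"roll":-8.5,"hand":1},{"dx":-0.0039,"dy":-0.015,"dz":0,"roll":-8.5,"hand":1},{"dx":-0.0039,"dy":-0.015,"dz":0,"roll":-8.5,"hand":1},{"dx":-0.0039,"dy":-0.015,"dz":0,"roll":-8.5,"hand":1},{"dx":-0.0039,"dy":-0.015,"dz":0,"roll":-8.5,"hand":1},{"dx":-0.0039,"dy":-0.015,"dz":0,"roll":-8.5,"hand":1},{"dx":-0.0039,"dy":-0.015,"dz":0,"roll":-8.5,"hand":1},{"dx":-0.0039,"dy":-0.015,"dz":0,"roll":-8.5,"hand":1}])

```text
time: 23.8
ee_pos: [0.5063, 0.1095, 0.2928]
orientation: [0.753, 0.658, -0.001, -0.001]
wrist_force: [0.6, -0.3, -1.8]
width: 0.0648
```

Emit:
apply_moves(motion=[{"dx":0,"dy":0,"dz":-0.02,"roll":-5,"hand":1},{"dx":0,"dy":0,"dz":-0.03,"roll":0,"hand":1},{"dx":0,"dy":0,"dz":-0.03,"roll":0,"hand":1},{"dx":0,"dy":0,"dz":-0.03,"roll":0,"hand":1},{"dx":0,"dy":0,"dz":-0.03,"roll":0,"hand":1},{"dx":0,"dy":0,"dz":-0.016,"roll":0,"hand":1},{"dx":0,"dy":0,"dz":0,"roll":0,"hand":1},{"dx":0,"dy":0,"dz":0,"roll":0,"hand":1},{"dx":0,"dy":0,"dz":0,"roll":0,"hand":1},{"dx":0,"dy":0,"dz":0,"roll":0,"hand":1}])

```text
time: 24.8
ee_pos: [0.5073, 0.1101, 0.1396]
orientation: [0.779, 0.626, 0.001, 0.0]
wrist_force: [-1.0, 0.1, -1.9]
width: 0.0644
```

```bash
python3 look.py side:s16 wrist:w16; python3 -c "
from h import *
a=cv2.imread('pics/s16.png')[110:250,200:340];b=cv2.imread('pics/w16.png')
cv2.imwrite('pics/c17.png',cv2.convertScaleAbs(np.hstack([cv2.resize(a,(350,350),interpolation=2),cv2.resize(b,(450,350))]),alpha=1.3))"
```

```text
24.8 [0.5073 0.1101 0.1396] jaw deg 167.5756440870069 tilt [0.0008 0.0005] [-1.024   0.1126 -1.8559] 0.06443900790199741
```

View pics/c17.png

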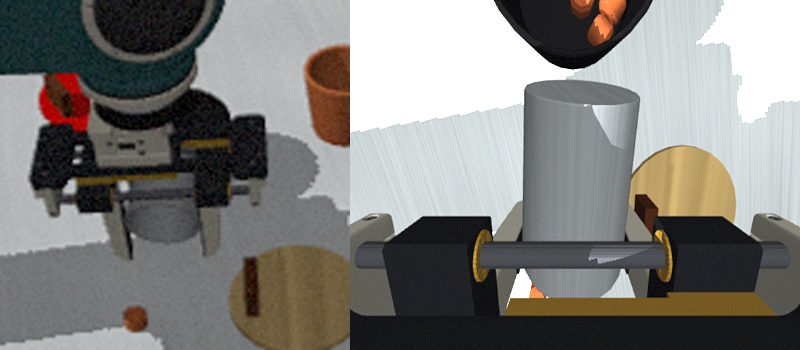

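The wrist half shows the foot facing the tub at (575,85), with lumps lying in the tub at (590,15). I'll lower and push the foot against the wall.

Emit:
apply_moves(motion=[{"dx":0,"dy":0,"dz":-0.01,"roll":0,"hand":1},{"dx":0,"dy":0,"dz":-0.01,"roll":0,"hand":1},{"dx":0.001,"dy":0.005,"dz":0,"roll":0,"hand":1},{"dx":0.001,"dy":0.005,"dz":0,"roll":0,"hand":1},{"dx":0.001,"dy":0.004,"dz":0,"roll":0,"hand":1},{"dx":0.0006,"dy":0.003,"dz":0,"roll":0,"hand":1},{"dx":0.0006,"dy":0.003,"dz":0,"roll":0,"hand":1},{"dx":0.0004,"dy":0.002,"dz":0,"roll":0,"hand":1},{"dx":0.0004,"dy":0.002,"dz":0,"roll":0,"hand":1},{"dx":0,"dy":0,"dz":0,"roll":0,"hand":1}])

```text
time: 25.9
ee_pos: [0.5121, 0.132, 0.1185]
orientation: [0.78, 0.626, -0.002, 0.002]
wrist_force: [-2.1, -29.7, 2.0]
width: 0.0636
```

```bash
python3 look.py wrist:w17
```

```text
25.9 [0.5121 0.132  0.1185] jaw deg 167.53771611427456 tilt [-0.0019  0.0021] [ -2.1219 -29.6764   1.973 ] 0.06358275826223769
```

View pics/w17.png

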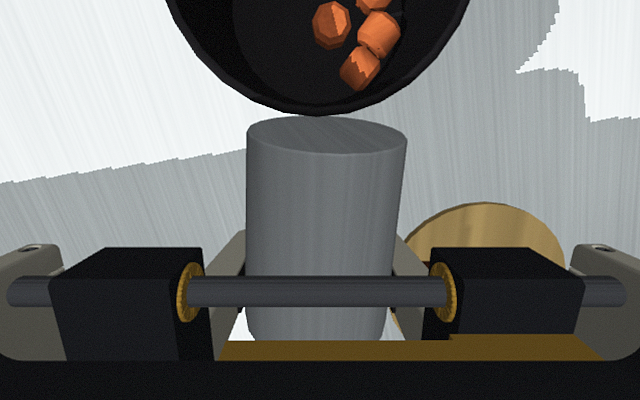

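It takes about 30 N, and the cup is sliding in the pads, which leaves more lip beyond them. I'll push on gently.

Emit:
apply_moves(motion=[{"dx":0.0003,"dy":0.0015,"dz":0,"roll":0,"hand":1},{"dx":0.0003,"dy":0.0015,"dz":0,"roll":0,"hand":1},{"dx":0.0003,"dy":0.0015,"dz":0,"roll":0,"hand":1},{"dx":0.0003,"dy":0.0015,"dz":0,"roll":0,"hand":1},{"dx":0.0003,"dy":0.0015,"dz":0,"roll":0,"hand":1},{"dx":0.0003,"dy":0.0015,"dz":0,"roll":0,"hand":1},{"dx":0.0003,"dy":0.0015,"dz":0,"roll":0,"hand":1},{"dx":0.0003,"dy":0.0015,"dz":0,"roll":0,"hand":1},{"dx":0,"dy":0,"dz":0,"roll":0,"hand":1},{"dx":0,"dy":0,"dz":0,"roll":0,"hand":1}])

```text
time: 26.95
ee_pos: [0.5148, 0.1438, 0.1188]
orientation: [0.78, 0.626, -0.002, 0.003]
wrist_force: [-0.4, -32.5, 5.6]
width: 0.0624
```

```bash
python3 look.py wrist:w18 side:s18; python3 -c "
from h import *
a=cv2.imread('pics/s18.png')[110:250,200:340];b=cv2.imread('pics/w18.png')
cv2.imwrite('pics/c18.png',cv2.convertScaleAbs(np.hstack([cv2.resize(a,(350,350),interpolation=2),cv2.resize(b,(450,350))]),alpha=1.3))"
```

```text
26.95 [0.5148 0.1438 0.1188] jaw deg 167.52592189850165 tilt [-0.0016  0.0025] [ -0.4181 -32.4741   5.5852] 0.06241683503447194
```

View pics/c18.png

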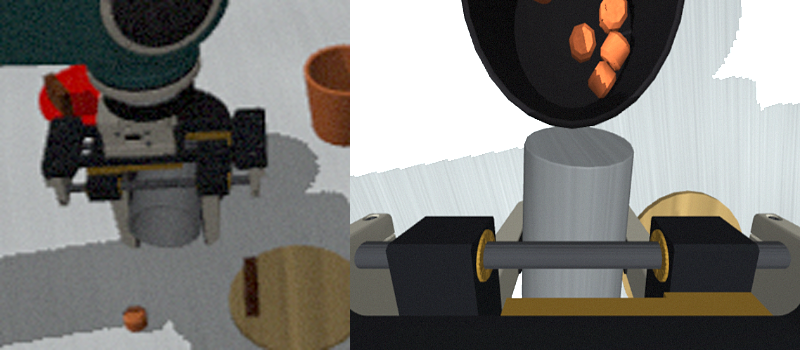

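The cup has slid another 12 mm and its lip now stands about 27 mm beyond the pads. 4–5 lumps lie in the tub, at crop (580,40), (613,12), (615,48) and (602,78). Next I go over to the tub's +y side and press the lower lip on the rim to turn the cup upright.

Emit:
apply_moves(motion=[{"dx":-0.003,"dy":-0.015,"dz":0,"roll":0,"hand":1},{"dx":0,"dy":0,"dz":0.04,"roll":0,"hand":1},{"dx":0,"dy":0,"dz":0.05,"roll":0,"hand":1},{"dx":0,"dy":0,"dz":0.05,"roll":0,"hand":1},{"dx":0.005,"dy":0.03,"dz":0,"roll":0,"hand":1},{"dx":0.01,"dy":0.04,"dz":0,"roll":0,"hand":1},{"dx":0.01,"dy":0.04,"dz":0,"roll":0,"hand":1},{"dx":0.01,"dy":0.04,"dz":0,"roll":0,"hand":1},{"dx":0.01,"dy":0.04,"dz":0,"roll":0,"hand":1},{"dx":0.001,"dy":0.015,"dz":0,"roll":0,"hand":1}])

```text
time: 28.05
ee_pos: [0.5574, 0.3393, 0.2578]
orientation: [0.779, 0.627, -0.0, -0.0]
wrist_force: [-0.5, 0.0, -2.0]
width: 0.0623
```

Emit:
apply_moves(motion=[{"dx":0,"dy":0,"dz":-0.02,"roll":0,"hand":1},{"dx":0,"dy":0,"dz":-0.03,"roll":0,"hand":1},{"dx":0,"dy":0,"dz":-0.03,"roll":0,"hand":1},{"dx":0,"dy":0,"dz":-0.01,"roll":0,"hand":1},{"dx":0,"dy":0,"dz":0,"roll":0,"hand":1},{"dx":0,"dy":0,"dz":0,"roll":0,"hand":1},{"dx":0,"dy":0,"dz":0,"roll":0,"hand":1},{"dx":0,"dy":0,"dz":0,"roll":0,"hand":1},{"dx":0,"dy":0,"dz":0,"roll":0,"hand":1},{"dx":0,"dy":0,"dz":0,"roll":0,"hand":1}])

```text
time: 29.05
ee_pos: [0.5573, 0.3361, 0.1687]
orientation: [0.779, 0.626, 0.0, 0.0]
wrist_force: [-0.5, -0.3, -1.6]
width: 0.0623
```

```bash
python3 look.py wrist:w19 side:s19 scene:n19; python3 -c "
from h import *
a=cv2.imread('pics/s19.png')[70:210,200:340];b=cv2.imread('pics/w19.png')
cv2.imwrite('pics/c19.png',cv2.convertScaleAbs(np.hstack([cv2.resize(a,(350,350),interpolation=2),cv2.resize(b,(450,350))]),alpha=1.3))"
```

```text
29.05 [0.5573 0.3361 0.1687] jaw deg 167.57972440562395 tilt [0.0003 0.    ] [-0.4752 -0.3239 -1.64  ] 0.06225375889015237
```

View pics/c19.png

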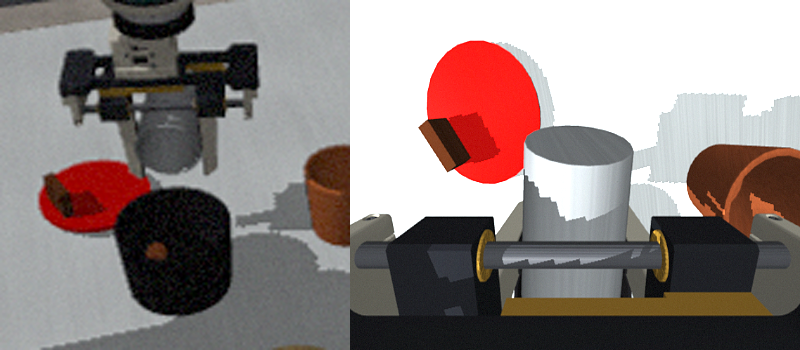

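The cup is empty (1.6 N) and tilted about 98°. Its lower lip reaches just inside the rim, so I'll press down and back along the uprighting arc.

Emit:
apply_moves(motion=[{"dx":0,"dy":0,"dz":-0.01,"roll":0,"hand":1},{"dx":0,"dy":0,"dz":-0.01,"roll":0,"hand":1},{"dx":0.0008,"dy":0.0034,"dz":-0.002,"roll":0,"hand":1},{"dx":0.0011,"dy":0.0049,"dz":-0.0035,"roll":0,"hand":1},{"dx":0.0009,"dy":0.0039,"dz":-0.004,"roll":0,"hand":1},{"dx":0.0008,"dy":0.0035,"dz":-0.0047,"roll":0,"hand":1},{"dx":0.0005,"dy":0.0024,"dz":-0.005,"roll":0,"hand":1},{"dx":0.0005,"dy":0.0024,"dz":-0.0055,"roll":0,"hand":1},{"dx":0,"dy":0,"dz":0,"roll":0,"hand":1},{"dx":0,"dy":0,"dz":0,"roll":0,"hand":1}])

```text
time: 30.2
ee_pos: [0.5618, 0.3571, 0.123]
orientation: [0.779, 0.627, 0.0, -0.0]
wrist_force: [0.6, 6.1, 2.1]
width: 0.0618
```

```bash
python3 look.py wrist:w20 side:s20; python3 -c "
from h import *
a=cv2.imread('pics/s20.png')[70:210,200:340];b=cv2.imread('pics/w20.png')
cv2.imwrite('pics/c20.png',cv2.convertScaleAbs(np.hstack([cv2.resize(a,(350,350),interpolation=2),cv2.resize(b,(450,350))]),alpha=1.3))"
```

```text
30.2 [0.5618 0.3571 0.123 ] jaw deg 167.59349376475552 tilt [ 0.0004 -0.0003] [0.5631 6.0968 2.0637] 0.06179342180059405
```

View pics/c20.png

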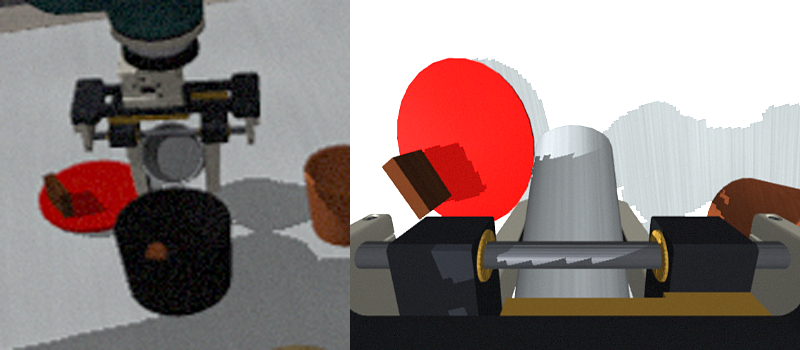

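The cup has turned to about 65° and looks empty. I'll back off slightly and continue.

Emit:
apply_moves(motion=[{"dx":0.0007,"dy":0.003,"dz":0,"roll":0,"hand":1},{"dx":0.0005,"dy":0.002,"dz":-0.004,"roll":0,"hand":1},{"dx":0.0002,"dy":0.001,"dz":-0.004,"roll":0,"hand":1},{"dx":0,"dy":0,"dz":-0.004,"roll":0,"hand":1},{"dx":0,"dy":0,"dz":-0.003,"roll":0,"hand":1},{"dx":0,"dy":0,"dz":0,"roll":0,"hand":1},{"dx":0,"dy":0,"dz":0,"roll":0,"hand":1},{"dx":0,"dy":0,"dz":0,"roll":0,"hand":1},{"dx":0,"dy":0,"dz":0,"roll":0,"hand":1},{"dx":0,"dy":0,"dz":0,"roll":0,"hand":1}])

```text
time: 31.3
ee_pos: [0.5632, 0.3626, 0.1087]
orientation: [0.779, 0.626, 0.0, 0.0]
wrist_force: [0.2, 0.6, -1.1]
width: 0.0616
```

```bash
python3 look.py wrist:w21 side:s21; python3 -c "
from h import *
a=cv2.imread('pics/s21.png')[70:210,200:340];b=cv2.imread('pics/w21.png')
cv2.imwrite('pics/c21.png',cv2.convertScaleAbs(np.hstack([cv2.resize(a,(350,350),interpolation=2),cv2.resize(b,(450,350))]),alpha=1.3))"
```

```text
31.3 [0.5632 0.3626 0.1087] jaw deg 167.57819572549369 tilt [0.0001 0.    ] [ 0.1747  0.5755 -1.0894] 0.06160072720926872
```

View pics/c21.png

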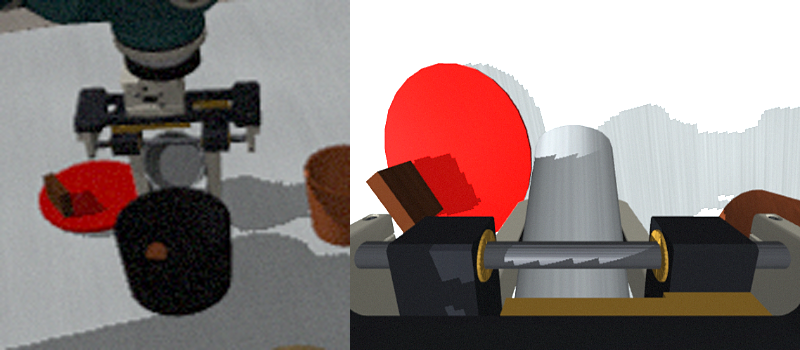

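```bash
cat > cf2.py <<'E'
import cupfit as c
from h import *
import sys
c.V=np.array([-.2147,-.9767,0]);c.U=np.array([.9767,-.2147,0])
def go(f,poses,out):
    T=sensors.sense()["ee_pos"]
    c.draw("wrist","pics/"+f,(200,80,260,200),3,[(T,th,pv,pz) for th,pv,pz in poses],out)
E
python3 - <<'E'
from cf2 import *
# axis point h=60 ~ at v=+.004, z -.03
go("w21.png",[(50,.004,-.030),(60,.004,-.030),(70,.004,-.030)],"f4.png")
E
```

```text
(no output)
```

View pics/f4.png

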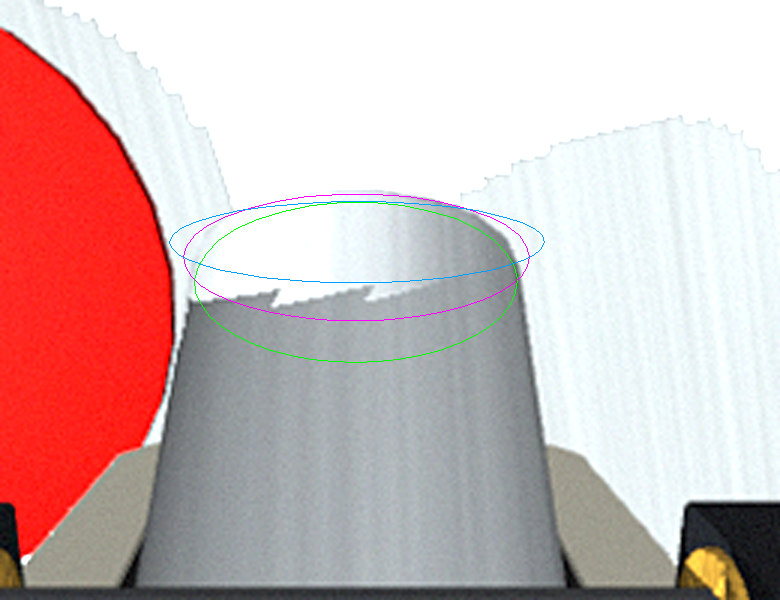

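The overlay puts the tilt at about 52°. For the rest I go back to the -y side and push the foot's edge against the tub wall at constant height, which now has a good lever.

Emit:
apply_moves(motion=[{"dx":0.001,"dy":0.005,"dz":0,"roll":0,"hand":1},{"dx":0,"dy":0,"dz":0.04,"roll":0,"hand":1},{"dx":0,"dy":0,"dz":0.05,"roll":0,"hand":1},{"dx":0,"dy":0,"dz":0.05,"roll":0,"hand":1},{"dx":-0.008,"dy":-0.04,"dz":0,"roll":0,"hand":1},{"dx":-0.01,"dy":-0.045,"dz":0,"roll":0,"hand":1},{"dx":-0.01,"dy":-0.045,"dz":0,"roll":0,"hand":1},{"dx":-0.01,"dy":-0.045,"dz":0,"roll":0,"hand":1},{"dx":-0.01,"dy":-0.045,"dz":0,"roll":0,"hand":1},{"dx":-0.005,"dy":-0.0175,"dz":0,"roll":0,"hand":1}])

```text
time: 32.4
ee_pos: [0.5105, 0.1275, 0.2489]
orientation: [0.78, 0.626, 0.0, 0.0]
wrist_force: [0.4, 0.3, -1.2]
width: 0.062
```

Emit:
apply_moves(motion=[{"dx":0,"dy":0,"dz":-0.04,"roll":0,"hand":1},{"dx":0,"dy":0,"dz":-0.04,"roll":0,"hand":1},{"dx":0,"dy":0,"dz":-0.035,"roll":0,"hand":1},{"dx":0,"dy":0,"dz":-0.02,"roll":0,"hand":1},{"dx":0,"dy":0,"dz":-0.008,"roll":0,"hand":1},{"dx":0,"dy":0,"dz":0,"roll":0,"hand":1},{"dx":0.001,"dy":0.005,"dz":0,"roll":0,"hand":1},{"dx":0.001,"dy":0.005,"dz":0,"roll":0,"hand":1},{"dx":0.001,"dy":0.005,"dz":0,"roll":0,"hand":1},{"dx":0,"dy":0,"dz":0,"roll":0,"hand":1}])

```text
time: 33.4
ee_pos: [0.5147, 0.1445, 0.1066]
orientation: [0.779, 0.627, -0.001, 0.001]
wrist_force: [-2.2, -16.9, 4.0]
width: 0.0617
```

```bash
python3 look.py wrist:w22 side:s22; python3 -c "
from h import *
a=cv2.imread('pics/s22.png')[110:250,200:340];b=cv2.imread('pics/w22.png')
cv2.imwrite('pics/c22.png',cv2.convertScaleAbs(np.hstack([cv2.resize(a,(350,350),interpolation=2),cv2.resize(b,(450,350))]),alpha=1.3))"
```

```text
33.4 [0.5147 0.1445 0.1066] jaw deg 167.59263441044504 tilt [-0.0006  0.0015] [ -2.1704 -16.897    4.0424] 0.06167689775605523
```

View pics/c22.png

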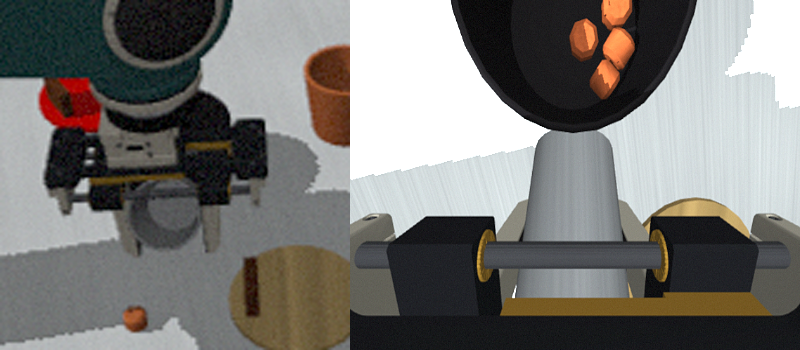

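Emit:
apply_moves(motion=[{"dx":0.0005,"dy":0.002,"dz":0,"roll":0,"hand":1},{"dx":0.0005,"dy":0.002,"dz":0,"roll":0,"hand":1},{"dx":0.0005,"dy":0.002,"dz":0,"roll":0,"hand":1},{"dx":0.0005,"dy":0.002,"dz":0,"roll":0,"hand":1},{"dx":0.0005,"dy":0.002,"dz":0,"roll":0,"hand":1},{"dx":0.0005,"dy":0.002,"dz":0,"roll":0,"hand":1},{"dx":0,"dy":0,"dz":0,"roll":0,"hand":1},{"dx":0,"dy":0,"dz":0,"roll":0,"hand":1},{"dx":0,"dy":0,"dz":0,"roll":0,"hand":1},{"dx":0,"dy":0,"dz":0,"roll":0,"hand":1}])

```text
time: 34.5
ee_pos: [0.5176, 0.1548, 0.1067]
orientation: [0.78, 0.626, -0.002, 0.002]
wrist_force: [-6.6, -33.1, 10.8]
width: 0.0608
```

```bash
python3 look.py wrist:w23 side:s23; python3 -c "
from h import *
a=cv2.imread('pics/s23.png')[110:250,200:340];b=cv2.imread('pics/w23.png')
cv2.imwrite('pics/c23.png',cv2.convertScaleAbs(np.hstack([cv2.resize(a,(350,350),interpolation=2),cv2.resize(b,(450,350))]),alpha=1.3))"
```

```text
34.5 [0.5176 0.1548 0.1067] jaw deg 167.5455726269776 tilt [-0.0016  0.0024] [ -6.5771 -33.0771  10.8054] 0.06077246021624902
```

View pics/c23.png

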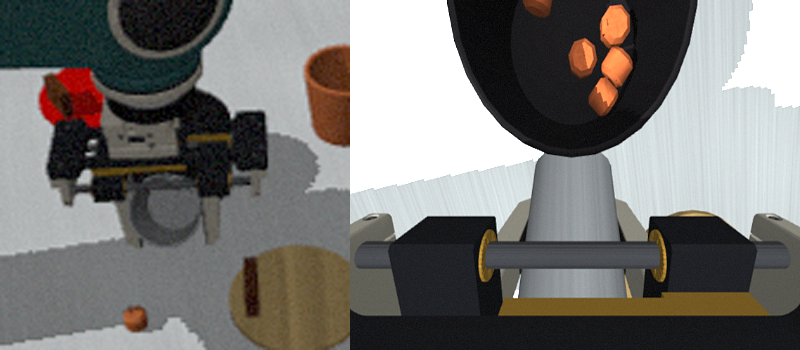

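```bash
python3 - <<'E'
from cf2 import *
go("w23.png",[(40,.010,-.025),(45,.013,-.025),(50,.013,-.022)],"f5.png")
E
```

```text
(no output)
```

View pics/f5.png

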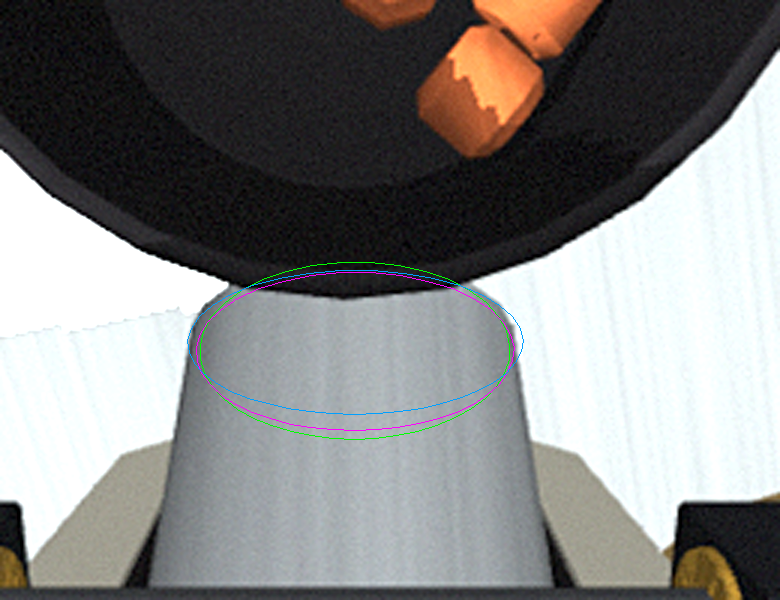

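Five lumps are in the tub. The cup is at about 47°, now held near mid-height (h≈42 mm). A better lever from here is to hold the cup low with its mouth towards the tub and drive its front wall against the rim above the pivot. I'll move to the free -x side, turning the tool +90°.

Emit:
apply_moves(motion=[{"dx":-0.003,"dy":-0.015,"dz":0,"roll":0,"hand":1},{"dx":0,"dy":0,"dz":0.04,"roll":0,"hand":1},{"dx":0,"dy":0,"dz":0.05,"roll":0,"hand":1},{"dx":0,"dy":0,"dz":0.05,"roll":0,"hand":1},{"dx":-0.01,"dy":0.015,"dz":0,"roll":8.5,"hand":1},{"dx":-0.01,"dy":0.015,"dz":0,"roll":8.5,"hand":1},{"dx":-0.01,"dy":0.015,"dz":0,"roll":8.5,"hand":1},{"dx":-0.01,"dy":0.015,"dz":0,"roll":8.5,"hand":1},{"dx":-0.01,"dy":0.015,"dz":0,"roll":8.5,"hand":1},{"dx":-0.01,"dy":0.015,"dz":0,"roll":8.5,"hand":1}])

```text
time: 35.6
ee_pos: [0.4538, 0.2329, 0.2463]
orientation: [0.431, 0.902, 0.001, 0.0]
wrist_force: [0.5, 0.5, -2.2]
width: 0.0607
```

Emit:
apply_moves(motion=[{"dx":-0.01,"dy":0.015,"dz":0,"roll":8.5,"hand":1},{"dx":-0.01,"dy":0.015,"dz":0,"roll":8.5,"hand":1},{"dx":-0.01,"dy":0.015,"dz":0,"roll":8.5,"hand":1},{"dx":-0.01,"dy":0.015,"dz":0,"roll":8.5,"hand":1},{"dx":-0.006,"dy":0.002,"dz":0,"roll":5,"hand":1},{"dx":0,"dy":0,"dz":0,"roll":0,"hand":1},{"dx":0,"dy":0,"dz":-0.03,"roll":0,"hand":1},{"dx":0,"dy":0,"dz":-0.04,"roll":0,"hand":1},{"dx":0,"dy":0,"dz":-0.03,"roll":0,"hand":1},{"dx":0,"dy":0,"dz":0,"roll":0,"hand":1}])

```text
time: 36.6
ee_pos: [0.4072, 0.293, 0.1421]
orientation: [0.11, 0.994, -0.002, -0.002]
wrist_force: [-0.1, -0.2, -1.2]
width: 0.0608
```

```bash
python3 look.py wrist:w24 side:s24 scene:n24; python3 -c "
from h import *
a=cv2.imread('pics/s24.png')[80:220,170:310];b=cv2.imread('pics/w24.png')
cv2.imwrite('pics/c24.png',cv2.convertScaleAbs(np.hstack([cv2.resize(a,(350,350),interpolation=2),cv2.resize(b,(450,350))]),alpha=1.3))"
```

```text
36.6 [0.4072 0.293  0.1421] jaw deg 77.40542920644594 tilt [-0.0017 -0.0021] [-0.1164 -0.2066 -1.1747] 0.06078353110533143
```

View pics/c24.png

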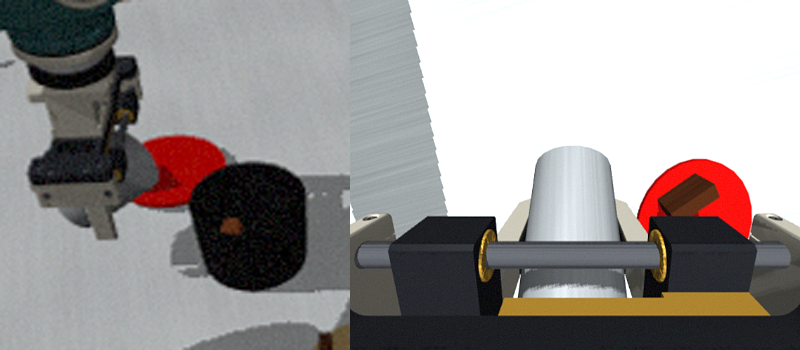

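Emit:
apply_moves(motion=[{"dx":0,"dy":0,"dz":-0.02,"roll":0,"hand":1},{"dx":0,"dy":0,"dz":-0.02,"roll":0,"hand":1},{"dx":0,"dy":0,"dz":-0.006,"roll":0,"hand":1},{"dx":0.008,"dy":-0.002,"dz":0,"roll":0,"hand":1},{"dx":0.008,"dy":-0.002,"dz":0,"roll":0,"hand":1},{"dx":0.005,"dy":-0.0011,"dz":0,"roll":0,"hand":1},{"dx":0.004,"dy":-0.0009,"dz":0,"roll":0,"hand":1},{"dx":0.004,"dy":-0.0009,"dz":0,"roll":0,"hand":1},{"dx":0,"dy":0,"dz":0,"roll":0,"hand":1},{"dx":0,"dy":0,"dz":0,"roll":0,"hand":1}])

```text
time: 37.75
ee_pos: [0.4351, 0.2878, 0.0991]
orientation: [0.108, 0.994, -0.0, -0.003]
wrist_force: [-28.9, 7.7, 4.5]
width: 0.0606
```

```bash
python3 look.py wrist:w25 side:s25; python3 -c "
from h import *
a=cv2.imread('pics/s25.png')[80:220,170:310];b=cv2.imread('pics/w25.png')
cv2.imwrite('pics/c25.png',cv2.convertScaleAbs(np.hstack([cv2.resize(a,(350,350),interpolation=2),cv2.resize(b,(450,350))]),alpha=1.3))"
```

```text
37.75 [0.4351 0.2878 0.0991] jaw deg 77.59205103481379 tilt [-0.0001 -0.0034] [-28.9202   7.6807   4.5351] 0.06056009038552132
```

View pics/c25.png

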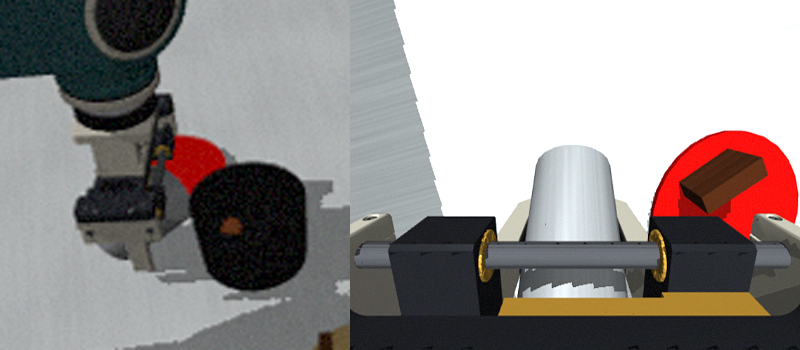

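Emit:
apply_moves(motion=[{"dx":0.0015,"dy":-0.0003,"dz":0,"roll":0,"hand":1},{"dx":0.0015,"dy":-0.0003,"dz":0,"roll":0,"hand":1},{"dx":0.0015,"dy":-0.0003,"dz":0,"roll":0,"hand":1},{"dx":0.0015,"dy":-0.0003,"dz":0,"roll":0,"hand":1},{"dx":0.0015,"dy":-0.0003,"dz":0,"roll":0,"hand":1},{"dx":0.0015,"dy":-0.0003,"dz":0,"roll":0,"hand":1},{"dx":0,"dy":0,"dz":0,"roll":0,"hand":1},{"dx":0,"dy":0,"dz":0,"roll":0,"hand":1},{"dx":0,"dy":0,"dz":0,"roll":0,"hand":1},{"dx":0,"dy":0,"dz":0,"roll":0,"hand":1}])

```text
time: 38.85
ee_pos: [0.4424, 0.2863, 0.0982]
orientation: [0.108, 0.994, -0.0, -0.006]
wrist_force: [-43.6, 12.6, 5.8]
width: 0.0616
```

```bash
python3 look.py wrist:w26 side:s26; python3 - <<'E'
from cf2 import *
c.V=np.array([.9766,-.2149,0]);c.U=np.array([.2149,.9766,0])
go("w26.png",[(30,.008,-.022),(40,.010,-.022),(47,.013,-.023)],"f6.png")
E
```

```text
38.85 [0.4424 0.2863 0.0982] jaw deg 77.62030497341587 tilt [-0.0003 -0.0055] [-43.6479  12.5773   5.7706] 0.061560313652586664
```

View pics/f6.png

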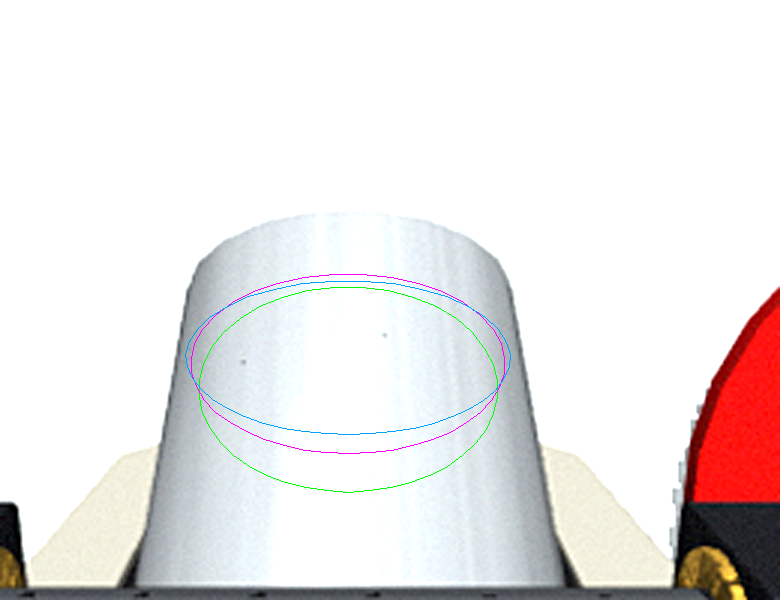

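The cup slid back in the pads at 45 N, so I stop pushing. It's at about 47°, held at h≈55. I'll back off, rise, set the lip on top of the rim and press straight down, with a lever of about 45 mm.

Emit:
apply_moves(motion=[{"dx":-0.006,"dy":0.001,"dz":0,"roll":0,"hand":1},{"dx":-0.006,"dy":0.001,"dz":0,"roll":0,"hand":1},{"dx":0,"dy":0,"dz":0.015,"roll":0,"hand":1},{"dx":0,"dy":0,"dz":0.021,"roll":0,"hand":1},{"dx":0.005,"dy":-0.002,"dz":0,"roll":0,"hand":1},{"dx":0.005,"dy":-0.002,"dz":0,"roll":0,"hand":1},{"dx":0,"dy":0,"dz":0,"roll":0,"hand":1},{"dx":0,"dy":0,"dz":0,"roll":0,"hand":1},{"dx":0,"dy":0,"dz":0,"roll":0,"hand":1},{"dx":0,"dy":0,"dz":0,"roll":0,"hand":1}])

```text
time: 39.95
ee_pos: [0.4441, 0.2833, 0.1351]
orientation: [0.108, 0.994, -0.0, -0.0]
wrist_force: [0.5, 0.7, -1.7]
width: 0.061
```

```bash
python3 look.py wrist:w27 side:s27; python3 - <<'E'
from cf2 import *
c.V=np.array([.9766,-.2149,0]);c.U=np.array([.2149,.9766,0])
go("w27.png",[(45,.002,-.033),(50,.002,-.033),(47,.000,-.030)],"f7.png")
b=cv2.imread("pics/f7.png");a=cv2.imread('pics/s27.png')[80:220,170:310]
cv2.imwrite("pics/f8.png",np.hstack([cv2.resize(a,(350,350),interpolation=2),cv2.resize(b,(450,350))]))
E
```

```text
39.95 [0.4441 0.2833 0.1351] jaw deg 77.57991286740697 tilt [-0.0002 -0.0003] [ 0.4865  0.7321 -1.6695] 0.06096883007774139
```

View pics/f8.png

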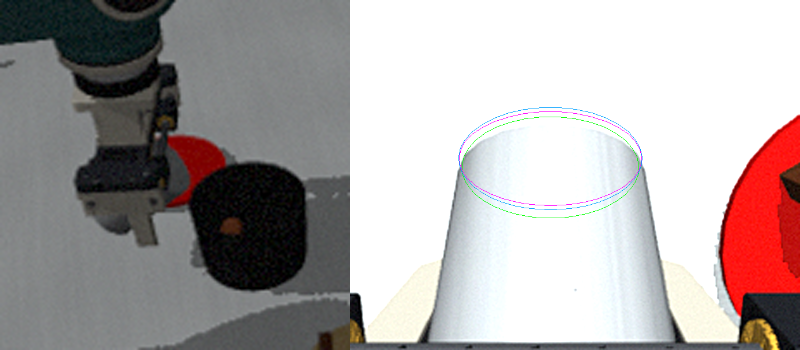

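Emit:
apply_moves(motion=[{"dx":0,"dy":0,"dz":-0.01,"roll":0,"hand":1},{"dx":0,"dy":0,"dz":-0.008,"roll":0,"hand":1},{"dx":0,"dy":0,"dz":-0.004,"roll":0,"hand":1},{"dx":0,"dy":0,"dz":-0.004,"roll":0,"hand":1},{"dx":0,"dy":0,"dz":-0.004,"roll":0,"hand":1},{"dx":0,"dy":0,"dz":-0.004,"roll":0,"hand":1},{"dx":0,"dy":0,"dz":-0.004,"roll":0,"hand":1},{"dx":0,"dy":0,"dz":0,"roll":0,"hand":1},{"dx":0,"dy":0,"dz":0,"roll":0,"hand":1},{"dx":0,"dy":0,"dz":0,"roll":0,"hand":1}])

```text
time: 41.05
ee_pos: [0.4432, 0.2838, 0.0971]
orientation: [0.108, 0.994, 0.0, -0.001]
wrist_force: [-15.2, 4.0, 8.0]
width: 0.0614
```

```bash
python3 look.py wrist:w28 side:s28; python3 - <<'E'
from cf2 import *
c.V=np.array([.9766,-.2149,0]);c.U=np.array([.2149,.9766,0])
go("w28.png",[(15,.002,-.033),(25,.002,-.033),(35,.002,-.033)],"f7.png")
b=cv2.imread("pics/f7.png");a=cv2.imread('pics/s28.png')[80:220,170:310]
cv2.imwrite("pics/f9.png",np.hstack([cv2.resize(a,(350,350),interpolation=2),cv2.resize(b,(450,350))]))
E
```

```text
41.05 [0.4432 0.2838 0.0971] jaw deg 77.60201788787916 tilt [ 0.0001 -0.0012] [-15.1524   3.9722   8.0121] 0.061375247812450615
```

View pics/f9.png

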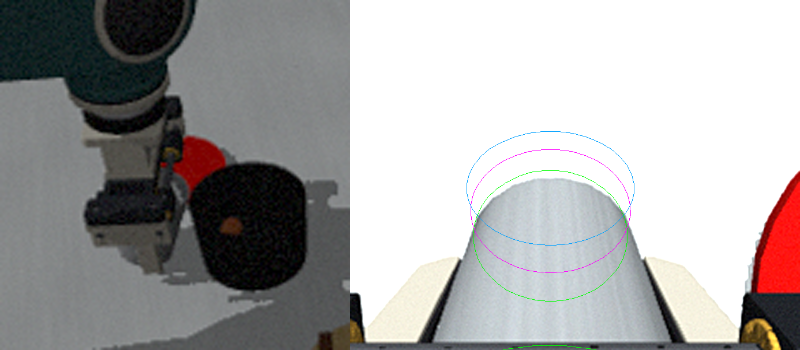

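That worked: the tilt is down to about 15°. A small push forward takes out most of the rest.

Emit:
apply_moves(motion=[{"dx":0.001,"dy":-0.0002,"dz":0,"roll":0,"hand":1},{"dx":0.001,"dy":-0.0002,"dz":0,"roll":0,"hand":1},{"dx":0.001,"dy":-0.0002,"dz":0,"roll":0,"hand":1},{"dx":0.001,"dy":-0.0002,"dz":0,"roll":0,"hand":1},{"dx":0.001,"dy":-0.0002,"dz":0,"roll":0,"hand":1},{"dx":0.001,"dy":-0.0002,"dz":0,"roll":0,"hand":1},{"dx":0,"dy":0,"dz":0,"roll":0,"hand":1},{"dx":0,"dy":0,"dz":0,"roll":0,"hand":1},{"dx":0,"dy":0,"dz":0,"roll":0,"hand":1},{"dx":0,"dy":0,"dz":0,"roll":0,"hand":1}])

```text
time: 42.15
ee_pos: [0.4465, 0.283, 0.0956]
orientation: [0.108, 0.994, -0.0, -0.005]
wrist_force: [-41.5, 12.0, 10.3]
width: 0.0614
```

```bash
python3 look.py wrist:w29 side:s29; python3 - <<'E'
from cf2 import *
c.V=np.array([.9766,-.2149,0]);c.U=np.array([.2149,.9766,0])
go("w29.png",[(0,.002,-.035),(8,.002,-.035),(15,.002,-.035)],"f7.png")
b=cv2.imread("pics/f7.png");a=cv2.imread('pics/s29.png')[80:220,170:310]
cv2.imwrite("pics/f10.png",np.hstack([cv2.resize(a,(350,350),interpolation=2),cv2.resize(b,(450,350))]))
E
```

```text
42.15 [0.4465 0.283  0.0956] jaw deg 77.64107244051104 tilt [-0.0004 -0.0048] [-41.5182  12.0013  10.3077] 0.06140386077870889
```

View pics/f10.png

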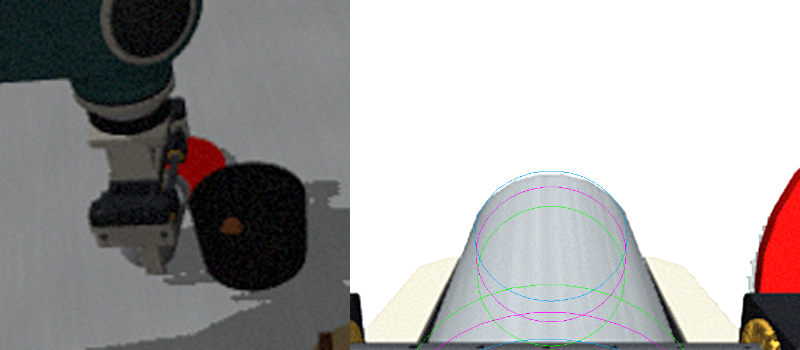

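The tilt stays at about 14° at 43 N, which is fine since pressing the foot on the mat will level it. I'll back off and carry the cup to the mat.

Emit:
apply_moves(motion=[{"dx":-0.008,"dy":0.002,"dz":0,"roll":0,"hand":1},{"dx":-0.008,"dy":0.002,"dz":0,"roll":0,"hand":1},{"dx":0,"dy":0,"dz":0.04,"roll":0,"hand":1},{"dx":0,"dy":0,"dz":0.05,"roll":0,"hand":1},{"dx":0,"dy":0,"dz":0.04,"roll":0,"hand":1},{"dx":0.005,"dy":-0.03,"dz":0,"roll":0,"hand":1},{"dx":0.01,"dy":-0.04,"dz":0,"roll":0,"hand":1},{"dx":0.01,"dy":-0.04,"dz":0,"roll":0,"hand":1},{"dx":0.01,"dy":-0.04,"dz":0,"roll":0,"hand":1},{"dx":0.01,"dy":-0.04,"dz":0,"roll":0,"hand":1}])

```text
time: 43.25
ee_pos: [0.4791, 0.0946, 0.2273]
orientation: [0.108, 0.994, -0.0, 0.0]
wrist_force: [1.1, -0.9, -1.4]
width: 0.0614
```

Emit:
apply_moves(motion=[{"dx":0.01,"dy":-0.04,"dz":0,"roll":0,"hand":1},{"dx":0.01,"dy":-0.04,"dz":0,"roll":0,"hand":1},{"dx":0.01,"dy":-0.04,"dz":0,"roll":0,"hand":1},{"dx":0.01,"dy":-0.04,"dz":0,"roll":0,"hand":1},{"dx":0.01,"dy":-0.04,"dz":0,"roll":0,"hand":1},{"dx":0.01,"dy":-0.04,"dz":0,"roll":0,"hand":1},{"dx":0.005,"dy":-0.03,"dz":0,"roll":0,"hand":1},{"dx":0.003,"dy":-0.02,"dz":0,"roll":0,"hand":1},{"dx":0,"dy":0,"dz":0,"roll":0,"hand":1},{"dx":0,"dy":0,"dz":0,"roll":0,"hand":1}])

```text
time: 44.25
ee_pos: [0.547, -0.1938, 0.227]
orientation: [0.109, 0.994, 0.0, -0.0]
wrist_force: [0.5, 0.4, -1.6]
width: 0.0616
```

```bash
python3 look.py wrist:w30 side:s30 scene:n30; python3 - <<'E'
from cf2 import *
c.V=np.array([.9766,-.2149,0]);c.U=np.array([.2149,.9766,0])
go("w30.png",[(5,.002,-.035),(10,.002,-.035),(15,.002,-.035)],"f7.png")
b=cv2.imread("pics/f7.png");a=cv2.imread('pics/s30.png')[200:400,240:440]
cv2.imwrite("pics/f11.png",np.hstack([cv2.resize(a,(350,350),interpolation=2),cv2.resize(b,(450,350))]))
E
```

```text
44.25 [ 0.547  -0.1938  0.227 ] jaw deg 77.5282404390002 tilt [ 0.0001 -0.0003] [ 0.4792  0.4433 -1.6041] 0.06159684689629942
```

View pics/f11.png

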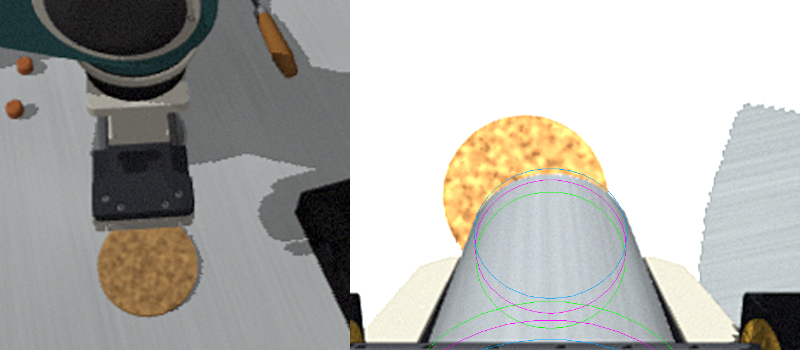

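View pics/n30.png

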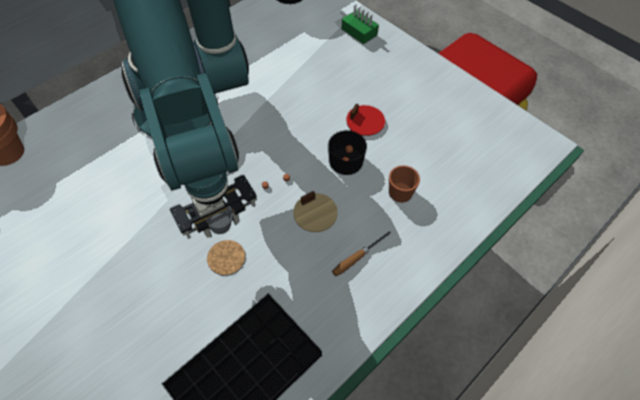

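Emit:
apply_moves(motion=[{"dx":0.001,"dy":-0.0145,"dz":-0.02,"roll":0,"hand":1},{"dx":0,"dy":0,"dz":-0.03,"roll":0,"hand":1},{"dx":0,"dy":0,"dz":-0.03,"roll":0,"hand":1},{"dx":0,"dy":0,"dz":-0.02,"roll":0,"hand":1},{"dx":0,"dy":0,"dz":-0.013,"roll":0,"hand":1},{"dx":0,"dy":0,"dz":-0.005,"roll":0,"hand":1},{"dx":0,"dy":0,"dz":-0.003,"roll":0,"hand":1},{"dx":0,"dy":0,"dz":0,"roll":0,"hand":1},{"dx":0,"dy":0,"dz":0,"roll":0,"hand":1},{"dx":0,"dy":0,"dz":0,"roll":0,"hand":1}])

```text
time: 45.4
ee_pos: [0.5485, -0.2084, 0.1073]
orientation: [0.108, 0.994, -0.0, 0.001]
wrist_force: [0.7, 1.1, -1.9]
width: 0.062
```

```bash
python3 look.py wrist:w31 side:s31; python3 - <<'E'
from cf2 import *
c.V=np.array([.9766,-.2149,0]);c.U=np.array([.2149,.9766,0])
go("w31.png",[(0,.002,-.035),(5,.002,-.035),(10,.002,-.035)],"f7.png")
b=cv2.imread("pics/f7.png");a=cv2.imread('pics/s31.png')[200:400,240:440]
cv2.imwrite("pics/f12.png",np.hstack([cv2.resize(a,(350,350),interpolation=2),cv2.resize(b,(450,350))]))
E
```

```text
45.4 [ 0.5485 -0.2084  0.1073] jaw deg 77.57293946482295 tilt [-0.0002  0.0005] [ 0.7343  1.0925 -1.8941] 0.06197166812244974
```

View pics/f12.png

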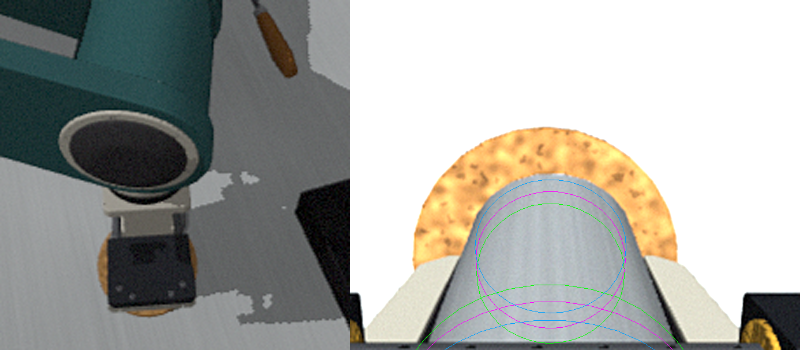

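The cup is over the mat and not yet touching. I lower on.

Emit:
apply_moves(motion=[{"dx":0,"dy":0,"dz":-0.003,"roll":0,"hand":1},{"dx":0,"dy":0,"dz":-0.003,"roll":0,"hand":1},{"dx":0,"dy":0,"dz":-0.002,"roll":0,"hand":1},{"dx":0,"dy":0,"dz":-0.002,"roll":0,"hand":1},{"dx":0,"dy":0,"dz":0,"roll":0,"hand":1},{"dx":0,"dy":0,"dz":0,"roll":0,"hand":1},{"dx":0,"dy":0,"dz":0,"roll":0,"hand":1},{"dx":0,"dy":0,"dz":0,"roll":0,"hand":1},{"dx":0,"dy":0,"dz":0,"roll":0,"hand":1},{"dx":0,"dy":0,"dz":0,"roll":0,"hand":1}])

```text
time: 46.5
ee_pos: [0.5482, -0.2083, 0.0966]
orientation: [0.108, 0.994, -0.0, 0.0]
wrist_force: [0.1, 0.3, -1.4]
width: 0.0611
```

```bash
python3 look.py wrist:w32; python3 - <<'E'
from cf2 import *
c.V=np.array([.9766,-.2149,0]);c.U=np.array([.2149,.9766,0])
go("w32.png",[(0,.002,-.035),(5,.002,-.035),(10,.002,-.035)],"f7.png")
E
```

```text
46.5 [ 0.5482 -0.2083  0.0966] jaw deg 77.57623736141552 tilt [-0.      0.0001] [ 0.1464  0.3185 -1.3785] 0.061072662353669656
```

View pics/f7.png

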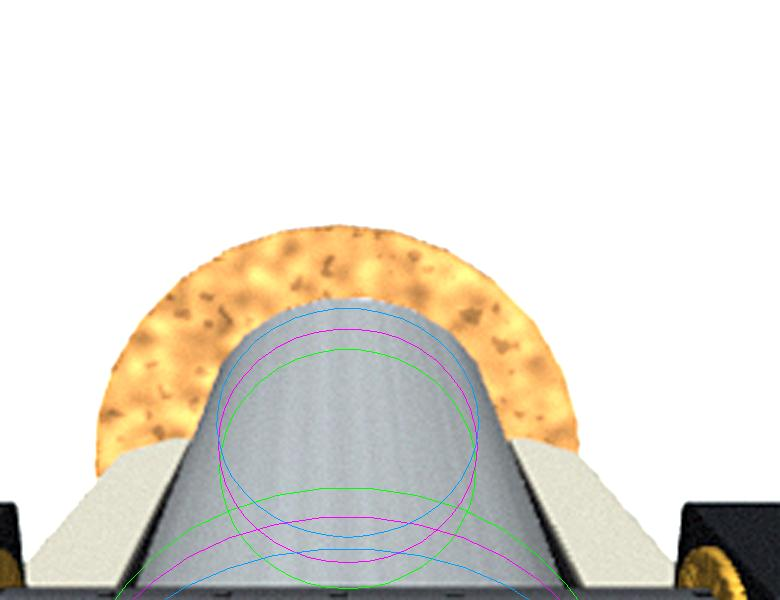

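Emit:
apply_moves(motion=[{"dx":0,"dy":0,"dz":-0.002,"roll":0,"hand":1},{"dx":0,"dy":0,"dz":-0.002,"roll":0,"hand":1},{"dx":0,"dy":0,"dz":-0.001,"roll":0,"hand":1},{"dx":0,"dy":0,"dz":0,"roll":0,"hand":1},{"dx":0,"dy":0,"dz":0,"roll":0,"hand":1},{"dx":0,"dy":0,"dz":0,"roll":0,"hand":1},{"dx":0,"dy":0,"dz":0,"roll":0,"hand":1},{"dx":0,"dy":0,"dz":0,"roll":0,"hand":1},{"dx":0,"dy":0,"dz":0,"roll":0,"hand":1},{"dx":0,"dy":0,"dz":0,"roll":0,"hand":1}])

```text
time: 47.55
ee_pos: [0.5489, -0.2085, 0.0933]
orientation: [0.108, 0.994, -0.0, 0.001]
wrist_force: [-4.9, 1.8, 15.6]
width: 0.0614
```

```bash
python3 look.py wrist:w33 scene:n33; python3 - <<'E'
from cf2 import *
c.V=np.array([.9766,-.2149,0]);c.U=np.array([.2149,.9766,0])
go("w33.png",[(0,.002,-.030),(7,.002,-.030),(14,.002,-.030)],"f7.png")
b=cv2.imread("pics/f7.png");a=cv2.imread('pics/n33.png')[190:290,180:280]
cv2.imwrite("pics/f13.png",np.hstack([cv2.resize(a,(350,350),interpolation=2),cv2.resize(b,(450,350))]))
E
```

```text
47.55 [ 0.5489 -0.2085  0.0933] jaw deg 77.58124048644294 tilt [-0.0003  0.0011] [-4.8686  1.8137 15.6031] 0.061369846539281646
```

View pics/f13.png

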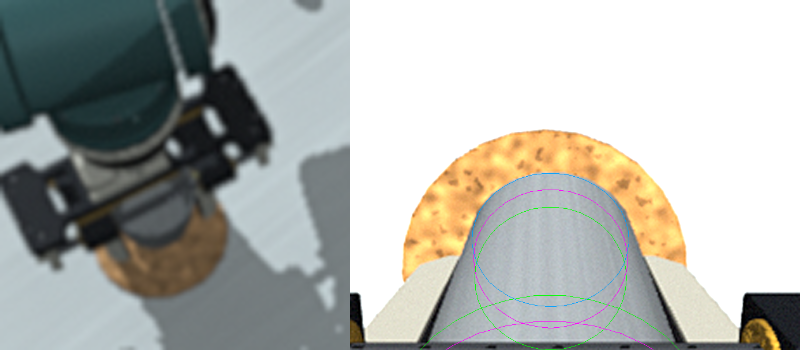

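The foot touches at 16 N. I'll press 2 mm more to level it, then open.

Emit:
apply_moves(motion=[{"dx":0,"dy":0,"dz":-0.001,"roll":0,"hand":1},{"dx":0,"dy":0,"dz":-0.001,"roll":0,"hand":1},{"dx":0,"dy":0,"dz":0,"roll":0,"hand":1},{"dx":0,"dy":0,"dz":0,"roll":0,"hand":1},{"dx":0,"dy":0,"dz":0,"roll":0,"hand":1},{"dx":0,"dy":0,"dz":0,"roll":0,"hand":0.3},{"dx":0,"dy":0,"dz":0,"roll":0,"hand":0.2},{"dx":0,"dy":0,"dz":0,"roll":0,"hand":0.1},{"dx":0,"dy":0,"dz":0,"roll":0,"hand":0},{"dx":0,"dy":0,"dz":0,"roll":0,"hand":0}])

```text
time: 48.65
ee_pos: [0.5486, -0.2086, 0.0908]
orientation: [0.108, 0.994, -0.0, 0.001]
wrist_force: [-5.5, 1.2, 12.7]
width: 0.0911
```

```bash
python3 look.py wrist:w34
```

```text
48.65 [ 0.5486 -0.2086  0.0908] jaw deg 77.58011766768045 tilt [-0.0003  0.0006] [-5.5152  1.2276 12.7382] 0.09111951044869752
```

View pics/w34.png

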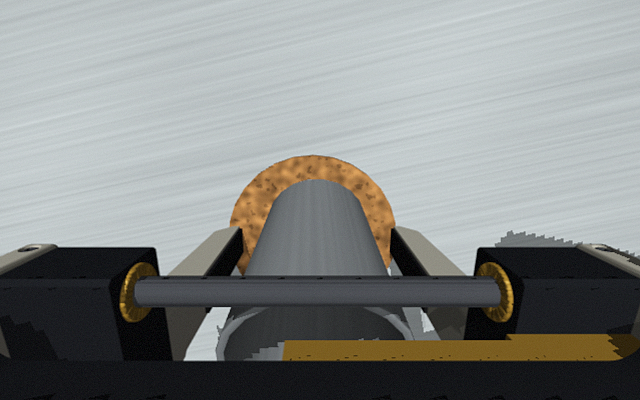

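The fingers are open and the cup's upper lip seems to touch the palm, at 13 N. I'll rise gently so it settles.

Emit:
apply_moves(motion=[{"dx":0,"dy":0,"dz":0.002,"roll":0,"hand":0},{"dx":0,"dy":0,"dz":0.002,"roll":0,"hand":0},{"dx":0,"dy":0,"dz":0.003,"roll":0,"hand":0},{"dx":0,"dy":0,"dz":0.004,"roll":0,"hand":0},{"dx":0,"dy":0,"dz":0.01,"roll":0,"hand":0},{"dx":0,"dy":0,"dz":0.02,"roll":0,"hand":0},{"dx":0,"dy":0,"dz":0.03,"roll":0,"hand":0},{"dx":0,"dy":0,"dz":0.04,"roll":0,"hand":0},{"dx":0,"dy":0,"dz":0.05,"roll":0,"hand":0},{"dx":0,"dy":0,"dz":0,"roll":0,"hand":0}])

```text
time: 49.7
ee_pos: [0.5495, -0.2089, 0.2587]
orientation: [0.108, 0.994, -0.001, 0.005]
wrist_force: [-0.1, 0.3, 0.0]
width: 0.0931
```

```bash
python3 look.py wrist:w35 scene:n35
```

```text
49.7 [ 0.5495 -0.2089  0.2587] jaw deg 77.57944458928327 tilt [-0.0015  0.0047] [-0.1433  0.2547  0.0198] 0.09313388718372194
```

View pics/w35.png

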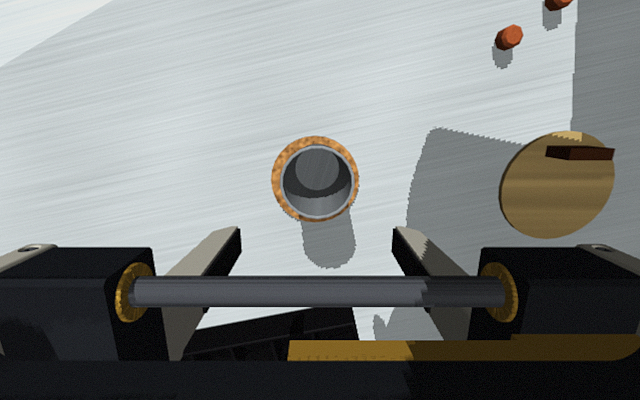

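The cup stands upright and empty, mouth at (317,183), mat edge at (272..359, 136..222). I'll measure the offset and find the strays.

```bash
python3 - <<'E'
from h import *
np.set_printoptions(precision=4,suppress=True)
print("cup",(onz("wrist",(281,183),.09)+onz("wrist",(354,183),.09))/2,onz("wrist",(317.5,182.5),.09))
print("mat",(onz("wrist",(272,179),.005)+onz("wrist",(359,179),.005))/2)
print("stray",onz("wrist",(509,37),.009),onz("wrist",(559,2),.009))
E
```

```text
cup [ 0.5294 -0.2025  0.09  ] [ 0.529  -0.2025  0.09  ]
mat [ 0.5419 -0.2072  0.005 ]
stray [0.4405 0.0158 0.009 ] [0.4195 0.0654 0.009 ]
```

The cup sits about 15–20 mm off the mat centre, inside tolerance but thin. One stray has also been knocked, from (0.465,0.083) to about (0.42,0.065). I'll regrip the cup and centre it.

Emit:
apply_moves(motion=[{"dx":-0.019,"dy":0.006,"dz":-0.01,"roll":0,"hand":0},{"dx":0,"dy":0,"dz":-0.02,"roll":0,"hand":0},{"dx":0,"dy":0,"dz":-0.03,"roll":0,"hand":0},{"dx":0,"dy":0,"dz":-0.03,"roll":0,"hand":0},{"dx":0,"dy":0,"dz":-0.03,"roll":0,"hand":0},{"dx":0,"dy":0,"dz":-0.013,"roll":0,"hand":0},{"dx":0,"dy":0,"dz":0,"roll":0,"hand":0.15},{"dx":0,"dy":0,"dz":0,"roll":0,"hand":0.5},{"dx":0,"dy":0,"dz":0,"roll":0,"hand":1},{"dx":0,"dy":0,"dz":0,"roll":0,"hand":1}])

```text
time: 50.8
ee_pos: [0.5297, -0.2025, 0.1189]
orientation: [0.108, 0.994, -0.0, 0.001]
wrist_force: [0.1, 0.1, 0.4]
width: 0.0653
```

Emit:
apply_moves(motion=[{"dx":0,"dy":0,"dz":0,"roll":0,"hand":1},{"dx":0,"dy":0,"dz":0,"roll":0,"hand":1},{"dx":0,"dy":0,"dz":0.003,"roll":0,"hand":1},{"dx":0,"dy":0,"dz":0.003,"roll":0,"hand":1},{"dx":0.006,"dy":-0.002,"dz":0,"roll":0,"hand":1},{"dx":0.006,"dy":-0.002,"dz":0,"roll":0,"hand":1},{"dx":0.004,"dy":-0.001,"dz":0,"roll":0,"hand":1},{"dx":0,"dy":0,"dz":-0.003,"roll":0,"hand":1},{"dx":0,"dy":0,"dz":-0.003,"roll":0,"hand":1},{"dx":0,"dy":0,"dz":0,"roll":0,"hand":1}])

```text
time: 51.8
ee_pos: [0.5457, -0.2077, 0.1185]
orientation: [0.108, 0.994, -0.0, 0.001]
wrist_force: [-3.3, -2.1, 10.5]
width: 0.0641
```

Emit:
apply_moves(motion=[{"dx":0,"dy":0,"dz":0,"roll":0,"hand":1},{"dx":0,"dy":0,"dz":0,"roll":0,"hand":0.3},{"dx":0,"dy":0,"dz":0,"roll":0,"hand":0.1},{"dx":0,"dy":0,"dz":0,"roll":0,"hand":0},{"dx":0,"dy":0,"dz":0,"roll":0,"hand":0},{"dx":0,"dy":0,"dz":0.01,"roll":0,"hand":0},{"dx":0,"dy":0,"dz":0.03,"roll":0,"hand":0},{"dx":0,"dy":0,"dz":0.04,"roll":0,"hand":0},{"dx":0,"dy":0,"dz":0.04,"roll":0,"hand":0},{"dx":0,"dy":0,"dz":0,"roll":0,"hand":0}])

```text
time: 52.8
ee_pos: [0.5464, -0.2078, 0.2444]
orientation: [0.108, 0.994, -0.001, 0.004]
wrist_force: [0.0, -0.2, -0.6]
width: 0.0931
```

```bash
python3 look.py wrist:w36 side:s36
```

```text
52.8 [ 0.5464 -0.2078  0.2444] jaw deg 77.58142956986067 tilt [-0.0012  0.004 ] [ 0.0311 -0.16   -0.588 ] 0.09311027701374698
```

View pics/w36.png

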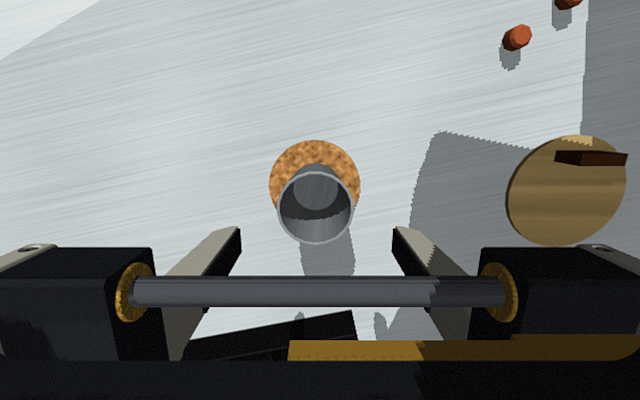

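The cup is centred, same as the first view, at (316,207). Next, the strays.

Emit:
apply_moves(motion=[{"dx":-0.01,"dy":0.022,"dz":0,"roll":0,"hand":0},{"dx":-0.01,"dy":0.022,"dz":0,"roll":0,"hand":0},{"dx":-0.01,"dy":0.022,"dz":0,"roll":0,"hand":0},{"dx":-0.01,"dy":0.022,"dz":0,"roll":0,"hand":0},{"dx":-0.01,"dy":0.022,"dz":0,"roll":0,"hand":0},{"dx":-0.01,"dy":0.022,"dz":-0.005,"roll":0,"hand":0},{"dx":-0.01,"dy":0.022,"dz":-0.005,"roll":0,"hand":0},{"dx":-0.01,"dy":0.022,"dz":-0.01,"roll":0,"hand":0},{"dx":-0.01,"dy":0.022,"dz":-0.01,"roll":0,"hand":0},{"dx":-0.013,"dy":0.027,"dz":-0.01,"roll":0,"hand":0}])

```text
time: 53.9
ee_pos: [0.4413, 0.0183, 0.1958]
orientation: [0.108, 0.994, -0.0, -0.001]
wrist_force: [0.5, 0.8, -0.0]
width: 0.0928
```

Emit:
apply_moves(motion=[{"dx":0,"dy":0,"dz":0,"roll":0,"hand":0},{"dx":0,"dy":0,"dz":0,"roll":0,"hand":0},{"dx":0,"dy":0,"dz":0,"roll":0,"hand":0},{"dx":0,"dy":0,"dz":0,"roll":0,"hand":0},{"dx":0,"dy":0,"dz":0,"roll":0,"hand":0},{"dx":0,"dy":0,"dz":0,"roll":0,"hand":0},{"dx":0,"dy":0,"dz":0,"roll":0,"hand":0},{"dx":0,"dy":0,"dz":0,"roll":0,"hand":0},{"dx":0,"dy":0,"dz":0,"roll":0,"hand":0},{"dx":0,"dy":0,"dz":0,"roll":0,"hand":0}])

```text
time: 54.9
ee_pos: [0.4422, 0.0177, 0.1976]
orientation: [0.108, 0.994, -0.0, 0.0]
wrist_force: [-0.7, -0.2, 0.6]
width: 0.0929
```

```bash
python3 look.py wrist:w37
```

```text
54.9 [0.4422 0.0177 0.1976] jaw deg 77.57921519514704 tilt [-0.  0.] [-0.7399 -0.1516  0.6363] 0.09289100033153519
```

View pics/w37.png

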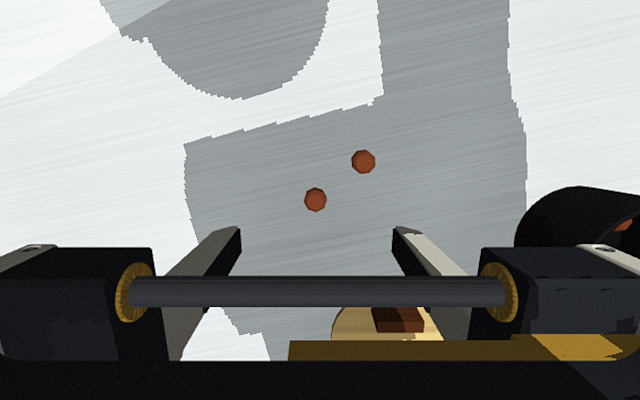

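```bash
python3 - <<'E'
from h import *
np.set_printoptions(precision=4,suppress=True)
for uv in [(315.5,199.5),(363.5,161.5)]: print(onz("wrist",uv,.015))
E
```

```text
[0.442  0.0177 0.015 ]
[0.4163 0.0683 0.015 ]
```

Strays at wrist (315,199) and (363,161), i.e. (0.442,0.018) and (0.416,0.068). I grab the first.

Emit:
apply_moves(motion=[{"dx":0,"dy":0,"dz":-0.02,"roll":0,"hand":0},{"dx":0,"dy":0,"dz":-0.03,"roll":0,"hand":0},{"dx":0,"dy":0,"dz":-0.03,"roll":0,"hand":0.3},{"dx":0,"dy":0,"dz":-0.02,"roll":0,"hand":0.3},{"dx":0,"dy":0,"dz":-0.01,"roll":0,"hand":0.3},{"dx":0,"dy":0,"dz":0,"roll":0,"hand":0.6},{"dx":0,"dy":0,"dz":0,"roll":0,"hand":1},{"dx":0,"dy":0,"dz":0,"roll":0,"hand":1},{"dx":0,"dy":0,"dz":0,"roll":0,"hand":1},{"dx":0,"dy":0,"dz":0,"roll":0,"hand":1}])

```text
time: 55.95
ee_pos: [0.4424, 0.0177, 0.0882]
orientation: [0.108, 0.994, 0.0, 0.0]
wrist_force: [-0.3, -0.2, 0.5]
width: 0.0336
```

Emit:
apply_moves(motion=[{"dx":0,"dy":0,"dz":0,"roll":0,"hand":1},{"dx":0,"dy":0,"dz":0,"roll":0,"hand":1},{"dx":0,"dy":0,"dz":0.02,"roll":0,"hand":1},{"dx":0,"dy":0,"dz":0.04,"roll":0,"hand":1},{"dx":0,"dy":0,"dz":0.04,"roll":0,"hand":1},{"dx":0.01,"dy":0.025,"dz":0.03,"roll":0,"hand":1},{"dx":0.015,"dy":0.04,"dz":0,"roll":0,"hand":1},{"dx":0.015,"dy":0.04,"dz":0,"roll":0,"hand":1},{"dx":0.015,"dy":0.04,"dz":0,"roll":0,"hand":1},{"dx":0.015,"dy":0.04,"dz":0,"roll":0,"hand":1}])

```text
time: 56.95
ee_pos: [0.5125, 0.2045, 0.2176]
orientation: [0.108, 0.994, 0.0, 0.0]
wrist_force: [1.0, -1.4, 0.4]
width: 0.021
```

```bash
python3 look.py wrist:w38
```

```text
56.95 [0.5125 0.2045 0.2176] jaw deg 77.58620737795977 tilt [0.     0.0001] [ 1.0114 -1.3553  0.4168] 0.020976124368782836
```

View pics/w38.png

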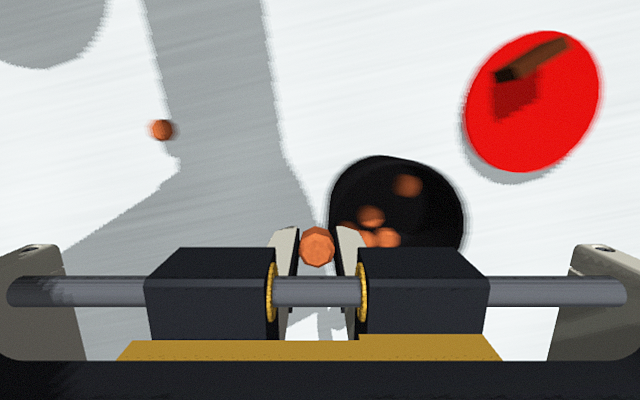

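The first stray is held, at wrist (316,245). I drop it inside the tub, opening only partly.

Emit:
apply_moves(motion=[{"dx":0.014,"dy":0.029,"dz":0,"roll":0,"hand":1},{"dx":0.0135,"dy":0.029,"dz":-0.01,"roll":0,"hand":1},{"dx":0,"dy":0,"dz":-0.03,"roll":0,"hand":1},{"dx":0,"dy":0,"dz":-0.03,"roll":0,"hand":1},{"dx":0,"dy":0,"dz":0,"roll":0,"hand":1},{"dx":0,"dy":0,"dz":0,"roll":0,"hand":0.65},{"dx":0,"dy":0,"dz":0,"roll":0,"hand":0.65},{"dx":0,"dy":0,"dz":0,"roll":0,"hand":0.65},{"dx":0,"dy":0,"dz":0.04,"roll":0,"hand":0.65},{"dx":0,"dy":0,"dz":0.04,"roll":0,"hand":0.65}])

```text
time: 58.0
ee_pos: [0.5394, 0.2604, 0.2289]
orientation: [0.108, 0.994, -0.0, -0.0]
wrist_force: [0.9, 0.6, -0.5]
width: 0.0326
```

Emit:
apply_moves(motion=[{"dx":-0.012,"dy":-0.019,"dz":0,"roll":0,"hand":0.3},{"dx":-0.012,"dy":-0.019,"dz":0,"roll":0,"hand":0.3},{"dx":-0.012,"dy":-0.019,"dz":0,"roll":0,"hand":0.3},{"dx":-0.012,"dy":-0.019,"dz":0,"roll":0,"hand":0.3},{"dx":-0.012,"dy":-0.019,"dz":0,"roll":0,"hand":0.3},{"dx":-0.012,"dy":-0.019,"dz":0,"roll":0,"hand":0.3},{"dx":-0.012,"dy":-0.019,"dz":0,"roll":0,"hand":0.3},{"dx":-0.012,"dy":-0.019,"dz":0,"roll":0,"hand":0.3},{"dx":-0.012,"dy":-0.019,"dz":0,"roll":0,"hand":0.3},{"dx":-0.016,"dy":-0.023,"dz":0,"roll":0,"hand":0.3}])

```text
time: 59.0
ee_pos: [0.4153, 0.0661, 0.2287]
orientation: [0.108, 0.994, 0.0, 0.001]
wrist_force: [0.3, 0.8, 1.0]
width: 0.0651
```

```bash
sleep 0; python3 look.py wrist:w39
```

```text
59.0 [0.4153 0.0661 0.2287] jaw deg 77.59368386716275 tilt [0.0002 0.0009] [0.2686 0.7613 1.0137] 0.06513722605362796
```

View pics/w39.png

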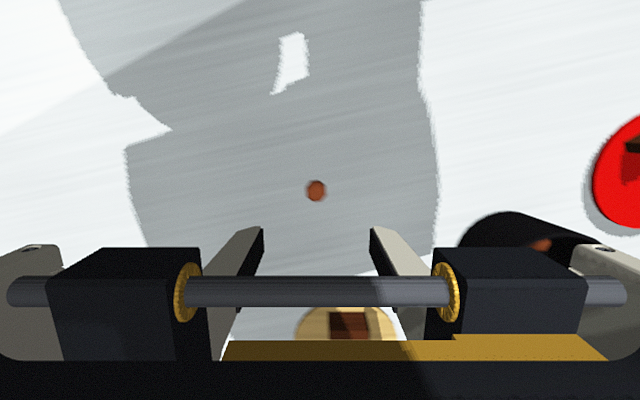

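```bash
python3 look.py wrist:w40; python3 - <<'E'
from h import *
im=cv2.imread("pics/w40.png").astype(int);m=((im[:,:,2]-im[:,:,0]>60)).astype(np.uint8);m[:150]=0;m[225:]=0;m[:,:250]=0;m[:,380:]=0
mo=cv2.moments(m,True);u=(mo["m10"]/mo["m00"],mo["m01"]/mo["m00"]);print(u,onz("wrist",u,.013),sensors.sense()["ee_pos"])
E
```

```text
59.05 [0.4137 0.064  0.2287] jaw deg 77.56625194884523 tilt [-0.0003  0.0007] [ 0.4984 -0.1301  1.9074] 0.06481656041438721
(320.53169014084506, 193.28521126760563) [0.41830881 0.06975934 0.013     ] [0.41477577 0.06505736 0.22888859]
```

Emit:
apply_moves(motion=[{"dx":0.001,"dy":0.002,"dz":-0.03,"roll":0,"hand":0.3},{"dx":0,"dy":0,"dz":-0.04,"roll":0,"hand":0.3},{"dx":0,"dy":0,"dz":-0.04,"roll":0,"hand":0.3},{"dx":0,"dy":0,"dz":-0.02,"roll":0,"hand":0.3},{"dx":0,"dy":0,"dz":-0.011,"roll":0,"hand":0.3},{"dx":0,"dy":0,"dz":0,"roll":0,"hand":0.6},{"dx":0,"dy":0,"dz":0,"roll":0,"hand":1},{"dx":0,"dy":0,"dz":0,"roll":0,"hand":1},{"dx":0,"dy":0,"dz":0,"roll":0,"hand":1},{"dx":0,"dy":0,"dz":0,"roll":0,"hand":1}])

```text
time: 60.1
ee_pos: [0.417, 0.0687, 0.0872]
orientation: [0.108, 0.994, 0.0, 0.001]
wrist_force: [-0.3, 0.6, 0.2]
width: 0.0293
```

Emit:
apply_moves(motion=[{"dx":0,"dy":0,"dz":0,"roll":0,"hand":1},{"dx":0,"dy":0,"dz":0.02,"roll":0,"hand":1},{"dx":0,"dy":0,"dz":0.04,"roll":0,"hand":1},{"dx":0,"dy":0,"dz":0.04,"roll":0,"hand":1},{"dx":0,"dy":0,"dz":0.03,"roll":0,"hand":1},{"dx":0.02,"dy":0.03,"dz":0,"roll":0,"hand":1},{"dx":0.02,"dy":0.03,"dz":0,"roll":0,"hand":1},{"dx":0.02,"dy":0.03,"dz":0,"roll":0,"hand":1},{"dx":0.02,"dy":0.03,"dz":0,"roll":0,"hand":1},{"dx":0.01,"dy":0.02,"dz":0,"roll":0,"hand":1}])

```text
time: 61.1
ee_pos: [0.5077, 0.2105, 0.2162]
orientation: [0.108, 0.994, -0.0, -0.0]
wrist_force: [-0.1, 0.7, 0.6]
width: 0.021
```

```bash
python3 look.py wrist:w41
```

```text
61.1 [0.5077 0.2105 0.2162] jaw deg 77.6130264004565 tilt [-0.     -0.0002] [-0.0787  0.7135  0.5588] 0.020988614287480462
```

View pics/w41.png

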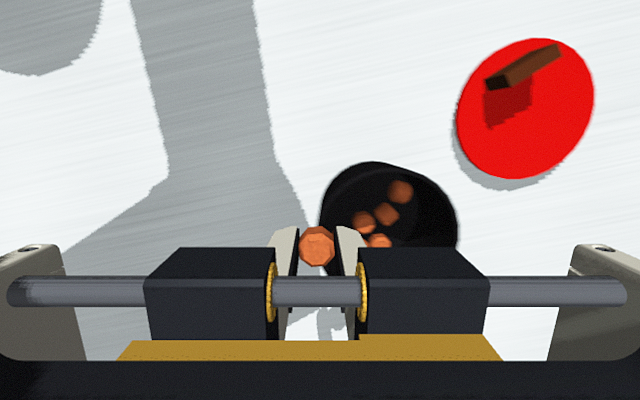

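The second stray is held, at wrist (316,245), and no other lump is on the bench in view. I drop it in the tub.

Emit:
apply_moves(motion=[{"dx":0.017,"dy":0.026,"dz":0,"roll":0,"hand":1},{"dx":0.016,"dy":0.026,"dz":-0.01,"roll":0,"hand":1},{"dx":0,"dy":0,"dz":-0.03,"roll":0,"hand":1},{"dx":0,"dy":0,"dz":-0.03,"roll":0,"hand":1},{"dx":0,"dy":0,"dz":0,"roll":0,"hand":1},{"dx":0,"dy":0,"dz":0,"roll":0,"hand":0.65},{"dx":0,"dy":0,"dz":0,"roll":0,"hand":0.65},{"dx":0,"dy":0,"dz":0,"roll":0,"hand":0.65},{"dx":0,"dy":0,"dz":0.04,"roll":0,"hand":0.65},{"dx":0,"dy":0,"dz":0.04,"roll":0,"hand":0.65}])

```text
time: 62.15
ee_pos: [0.5394, 0.2605, 0.2279]
orientation: [0.108, 0.994, -0.0, -0.0]
wrist_force: [0.6, 0.2, 0.8]
width: 0.0327
```

Emit:
apply_moves(motion=[{"dx":-0.015,"dy":-0.02,"dz":0.03,"roll":8.5,"hand":0},{"dx":-0.015,"dy":-0.02,"dz":0,"roll":8.5,"hand":0},{"dx":-0.015,"dy":-0.02,"dz":0,"roll":8.5,"hand":0},{"dx":-0.015,"dy":-0.02,"dz":0,"roll":8.5,"hand":0},{"dx":0,"dy":-0.02,"dz":0,"roll":8.5,"hand":0},{"dx":0,"dy":0,"dz":0,"roll":8.5,"hand":0},{"dx":0,"dy":0,"dz":0,"roll":8.5,"hand":0},{"dx":0,"dy":0,"dz":0,"roll":8.5,"hand":0},{"dx":0,"dy":0,"dz":0,"roll":8.5,"hand":0},{"dx":0,"dy":0,"dz":0,"roll":8.5,"hand":0}])

```text
time: 63.15
ee_pos: [0.4797, 0.1606, 0.2578]
orientation: [-0.594, 0.804, -0.0, 0.001]
wrist_force: [0.4, -0.2, 0.5]
width: 0.0926
```

```bash
python3 look.py scene:n42 side:s42 wrist:w42; python3 -c "
from rig import sensors
print(sensors.sense()['qpos'].round(3))"
```

```text
63.15 [0.4797 0.1606 0.2578] jaw deg 162.91769138224944 tilt [-0.0003  0.0008] [ 0.4127 -0.1906  0.5384] 0.09256323351187228
[ 0.273 -0.244  1.858 -0.     1.527 -2.562]
```

View pics/n42.png

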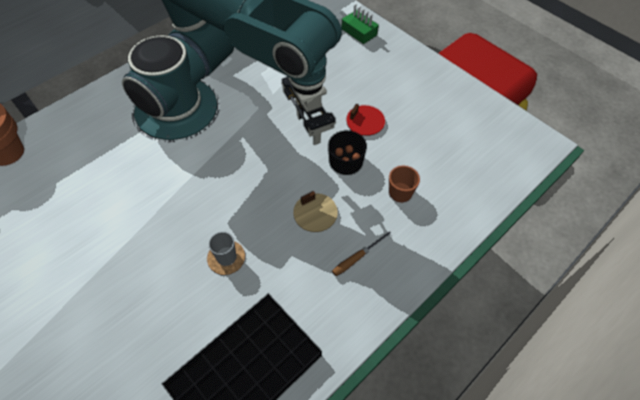

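View pics/s42.png

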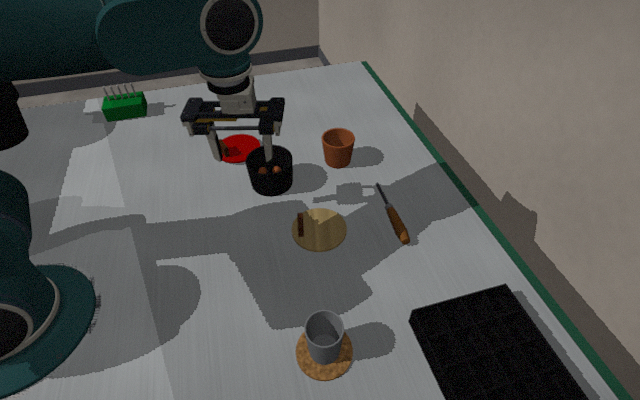

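View pics/w42.png

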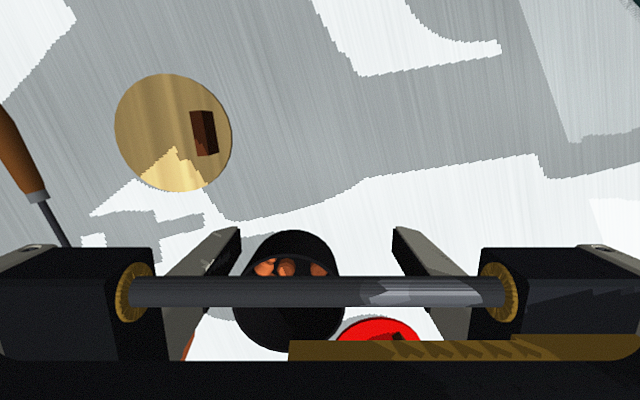

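Both strays are in and none is left on the bench in the scene or side view. The cup is on its mat at side (325,345), and dibber and pot are untouched. Now the lid: jaws along its x, across the 12 mm tab, so it's carried level.

Emit:
apply_moves(motion=[{"dx":0.014,"dy":-0.013,"dz":0,"roll":4.7,"hand":0},{"dx":0.014,"dy":-0.013,"dz":0,"roll":0,"hand":0},{"dx":0.014,"dy":-0.013,"dz":0,"roll":0,"hand":0},{"dx":0.014,"dy":-0.013,"dz":-0.01,"roll":0,"hand":0},{"dx":0.014,"dy":-0.013,"dz":-0.01,"roll":0,"hand":0},{"dx":0.014,"dy":-0.013,"dz":-0.02,"roll":0,"hand":0},{"dx":0.014,"dy":-0.013,"dz":-0.02,"roll":0,"hand":0},{"dx":0,"dy":0,"dz":0,"roll":0,"hand":0},{"dx":0,"dy":0,"dz":0,"roll":0,"hand":0},{"dx":0,"dy":0,"dz":0,"roll":0,"hand":0}])

```text
time: 64.3
ee_pos: [0.5777, 0.0699, 0.1973]
orientation: [-0.624, 0.781, -0.0, 0.0]
wrist_force: [-0.1, 0.7, 0.1]
width: 0.0926
```

```bash
python3 look.py wrist:w43; python3 -c "
from h import *
crop(cv2.imread('pics/w43.png'),230,130,160,110,5,'c43.png')"
```

```text
64.3 [0.5777 0.0699 0.1973] jaw deg 167.2385086165359 tilt [-0.0002  0.0004] [-0.1482  0.7113  0.1217] 0.09260613438404365
```

View pics/c43.png

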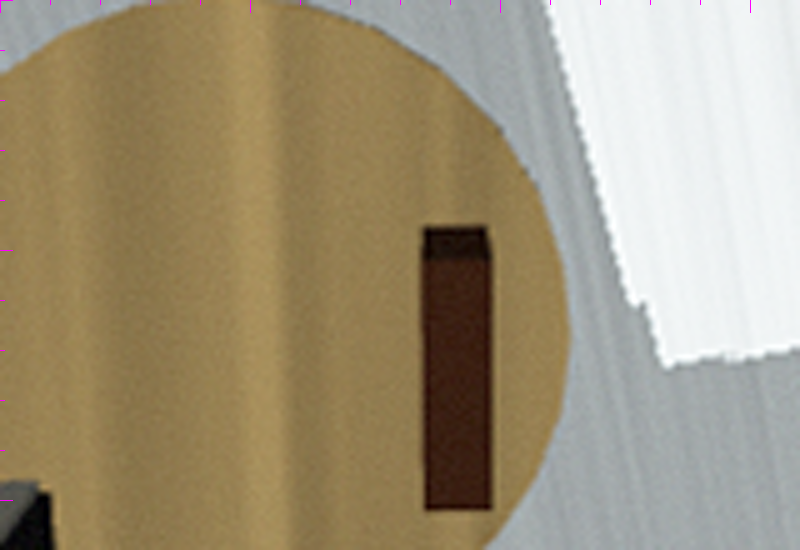

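```bash
python3 - <<'E'
from h import *
np.set_printoptions(precision=4,suppress=True)
P=np.array([onz("wrist",(230+u/5,130+v/5),.046) for u,v in [(423,258),(491,257),(492,510),(425,510)]])
print(P.mean(0),np.linalg.norm(P[1]-P[0]),np.linalg.norm(P[2]-P[1]))
e=P[2]-P[1];print(np.degrees(np.arctan2(e[1],e[0]))%180, sensors.sense()["ee_pos"])
E
```

```text
[0.5723 0.0713 0.046 ] 0.01117618930315506 0.04439959810087111
78.11055830208261 [0.5777 0.07   0.1975]
```

Emit:
apply_moves(motion=[{"dx":-0.0054,"dy":0.0013,"dz":-0.01,"roll":0.5,"hand":0.3},{"dx":0,"dy":0,"dz":-0.03,"roll":0,"hand":0.4},{"dx":0,"dy":0,"dz":-0.03,"roll":0,"hand":0.5},{"dx":0,"dy":0,"dz":-0.015,"roll":0,"hand":0.5},{"dx":0,"dy":0,"dz":-0.0105,"roll":0,"hand":0.5},{"dx":0,"dy":0,"dz":0,"roll":0,"hand":0.7},{"dx":0,"dy":0,"dz":0,"roll":0,"hand":1},{"dx":0,"dy":0,"dz":0,"roll":0,"hand":1},{"dx":0,"dy":0,"dz":0,"roll":0,"hand":1},{"dx":0,"dy":0,"dz":0,"roll":0,"hand":1}])

```text
time: 65.35
ee_pos: [0.5725, 0.071, 0.1016]
orientation: [-0.628, 0.778, -0.0, 0.0]
wrist_force: [0.0, -0.5, -0.1]
width: 0.0174
```

Emit:
apply_moves(motion=[{"dx":0,"dy":0,"dz":0,"roll":0,"hand":1},{"dx":0,"dy":0,"dz":0,"roll":0,"hand":1},{"dx":0,"dy":0,"dz":0.01,"roll":0,"hand":1},{"dx":0,"dy":0,"dz":0.02,"roll":0,"hand":1},{"dx":0,"dy":0,"dz":0.03,"roll":0,"hand":1},{"dx":0,"dy":0,"dz":0.03,"roll":0,"hand":1},{"dx":0,"dy":0,"dz":0.02,"roll":0,"hand":1},{"dx":0,"dy":0,"dz":0,"roll":0,"hand":1},{"dx":0,"dy":0,"dz":0,"roll":0,"hand":1},{"dx":0,"dy":0,"dz":0,"roll":0,"hand":1}])

```text
time: 66.35
ee_pos: [0.5718, 0.0709, 0.2096]
orientation: [-0.628, 0.778, 0.001, -0.001]
wrist_force: [0.8, 0.5, -2.0]
width: 0.0115
```

```bash
python3 look.py wrist:w44 side:s44; python3 -c "
from h import *
a=cv2.imread('pics/s44.png')[120:280,220:380];b=cv2.imread('pics/w44.png')
cv2.imwrite('pics/c44.png',cv2.convertScaleAbs(np.hstack([cv2.resize(a,(350,350),interpolation=2),cv2.resize(b,(450,350))]),alpha=1.3))"
```

```text
66.35 [0.5718 0.0709 0.2096] jaw deg 167.77791214033388 tilt [ 0.0006 -0.0008] [ 0.8113  0.548  -2.0337] 0.011485728858357263
```

View pics/c44.png

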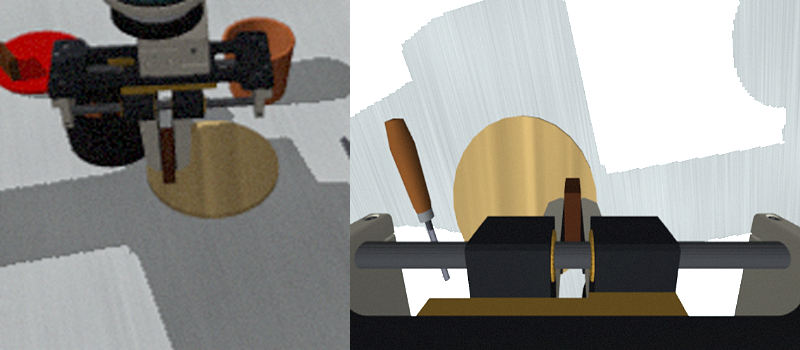

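The lid is held level. I carry it over the tub.

Emit:
apply_moves(motion=[{"dx":-0.005,"dy":0.014,"dz":0.01,"roll":0,"hand":1},{"dx":-0.01,"dy":0.028,"dz":0,"roll":0,"hand":1},{"dx":-0.0105,"dy":0.0285,"dz":0,"roll":0,"hand":1},{"dx":-0.0105,"dy":0.0285,"dz":0,"roll":0,"hand":1},{"dx":-0.0105,"dy":0.0285,"dz":0,"roll":0,"hand":1},{"dx":-0.0105,"dy":0.0285,"dz":0,"roll":0,"hand":1},{"dx":-0.0105,"dy":0.0285,"dz":0,"roll":0,"hand":1},{"dx":-0.0055,"dy":0.015,"dz":0,"roll":0,"hand":1},{"dx":0,"dy":0,"dz":0,"roll":0,"hand":1},{"dx":0,"dy":0,"dz":0,"roll":0,"hand":1}])

```text
time: 67.45
ee_pos: [0.4993, 0.2704, 0.221]
orientation: [-0.628, 0.778, -0.0, -0.0]
wrist_force: [-0.2, -0.7, -1.9]
width: 0.0116
```

Emit:
apply_moves(motion=[{"dx":0,"dy":0,"dz":-0.01,"roll":0,"hand":1},{"dx":0,"dy":0,"dz":-0.01,"roll":0,"hand":1},{"dx":0,"dy":0,"dz":-0.01,"roll":0,"hand":1},{"dx":0,"dy":0,"dz":0,"roll":0,"hand":1},{"dx":0,"dy":0,"dz":0,"roll":0,"hand":1},{"dx":0,"dy":0,"dz":0,"roll":0,"hand":1},{"dx":0,"dy":0,"dz":0,"roll":0,"hand":1},{"dx":0,"dy":0,"dz":0,"roll":0,"hand":1},{"dx":0,"dy":0,"dz":0,"roll":0,"hand":1},{"dx":0,"dy":0,"dz":0,"roll":0,"hand":1}])

```text
time: 68.45
ee_pos: [0.4993, 0.2705, 0.1911]
orientation: [-0.628, 0.778, -0.0, 0.0]
wrist_force: [1.0, -0.7, -1.5]
width: 0.012
```

```bash
python3 look.py wrist:w45 side:s45 scene:n45; python3 -c "
from h import *
a=cv2.imread('pics/s45.png')[90:210,190:330];b=cv2.imread('pics/n45.png')[80:200,280:420]
cv2.imwrite('pics/c45.png',cv2.convertScaleAbs(np.hstack([cv2.resize(a,(400,343),interpolation=2),cv2.resize(b,(400,343),interpolation=2)]),alpha=1.4))"
```

```text
68.45 [0.4993 0.2705 0.1911] jaw deg 167.7818851760738 tilt [-0.      0.0001] [ 1.0297 -0.651  -1.4911] 0.012009895067369533
```

View pics/c45.png

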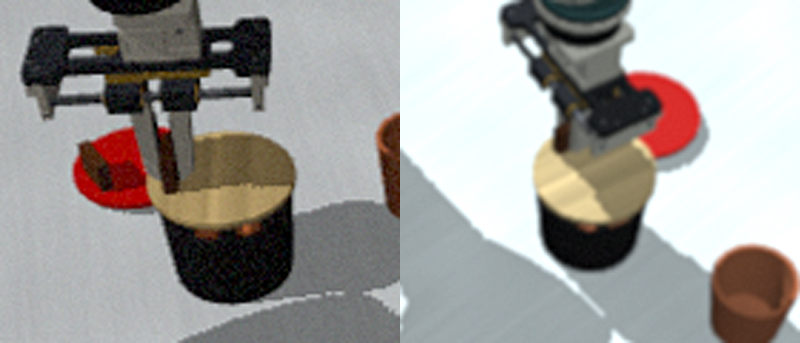

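It looks centred over the mouth in both views. I lower gently.

Emit:
apply_moves(motion=[{"dx":0,"dy":0,"dz":-0.004,"roll":0,"hand":1},{"dx":0,"dy":0,"dz":-0.004,"roll":0,"hand":1},{"dx":0,"dy":0,"dz":-0.004,"roll":0,"hand":1},{"dx":0,"dy":0,"dz":-0.003,"roll":0,"hand":1},{"dx":0,"dy":0,"dz":0,"roll":0,"hand":1},{"dx":0,"dy":0,"dz":0,"roll":0,"hand":1},{"dx":0,"dy":0,"dz":0,"roll":0,"hand":1},{"dx":0,"dy":0,"dz":0,"roll":0,"hand":1},{"dx":0,"dy":0,"dz":0,"roll":0,"hand":1},{"dx":0,"dy":0,"dz":0,"roll":0,"hand":1}])

```text
time: 69.6
ee_pos: [0.4993, 0.2705, 0.1762]
orientation: [-0.628, 0.778, -0.0, 0.0]
wrist_force: [-0.4, -0.3, -2.2]
width: 0.0118
```

Emit:
apply_moves(motion=[{"dx":0,"dy":0,"dz":-0.0015,"roll":0,"hand":1},{"dx":0,"dy":0,"dz":-0.001,"roll":0,"hand":1},{"dx":0,"dy":0,"dz":0,"roll":0,"hand":1},{"dx":0,"dy":0,"dz":0,"roll":0,"hand":0.8},{"dx":0,"dy":0,"dz":0,"roll":0,"hand":0.6},{"dx":0,"dy":0,"dz":0,"roll":0,"hand":0.5},{"dx":0,"dy":0,"dz":0,"roll":0,"hand":0.5},{"dx":0,"dy":0,"dz":0.02,"roll":0,"hand":0.5},{"dx":0,"dy":0,"dz":0.04,"roll":0,"hand":0.5},{"dx":0,"dy":0,"dz":0.04,"roll":0,"hand":0.5}])

```text
time: 70.6
ee_pos: [0.499, 0.2703, 0.2743]
orientation: [-0.628, 0.778, 0.0, -0.001]
wrist_force: [0.3, 0.5, 0.4]
width: 0.0461
```

Emit:
apply_moves(motion=[{"dx":-0.02,"dy":-0.03,"dz":0.03,"roll":0,"hand":0},{"dx":-0.02,"dy":-0.03,"dz":0.03,"roll":0,"hand":0},{"dx":-0.02,"dy":-0.03,"dz":0.02,"roll":0,"hand":0},{"dx":-0.02,"dy":-0.03,"dz":0,"roll":0,"hand":0},{"dx":0,"dy":-0.03,"dz":0,"roll":0,"hand":0},{"dx":0,"dy":0,"dz":0,"roll":0,"hand":0},{"dx":0,"dy":0,"dz":0,"roll":0,"hand":0},{"dx":0,"dy":0,"dz":0,"roll":0,"hand":0},{"dx":0,"dy":0,"dz":0,"roll":0,"hand":0},{"dx":0,"dy":0,"dz":0,"roll":0,"hand":0}])

```text
time: 71.6
ee_pos: [0.4194, 0.1211, 0.3533]
orientation: [-0.628, 0.778, 0.0, -0.0]
wrist_force: [-0.4, 0.0, -0.4]
width: 0.093
```

```bash
python3 look.py wrist:w46 side:s46 scene:n46; python3 -c "
from h import *
a=cv2.imread('pics/s46.png')[90:210,190:330];b=cv2.imread('pics/n46.png')[80:200,280:420]
cv2.imwrite('pics/c46.png',cv2.convertScaleAbs(np.hstack([cv2.resize(a,(400,343),interpolation=2),cv2.resize(b,(400,343),interpolation=2)]),alpha=1.4))"
```

```text
71.6 [0.4194 0.1211 0.3533] jaw deg 167.83571372615663 tilt [ 0.0002 -0.0003] [-0.4366  0.0354 -0.3978] 0.09302534951542538
```

View pics/c46.png

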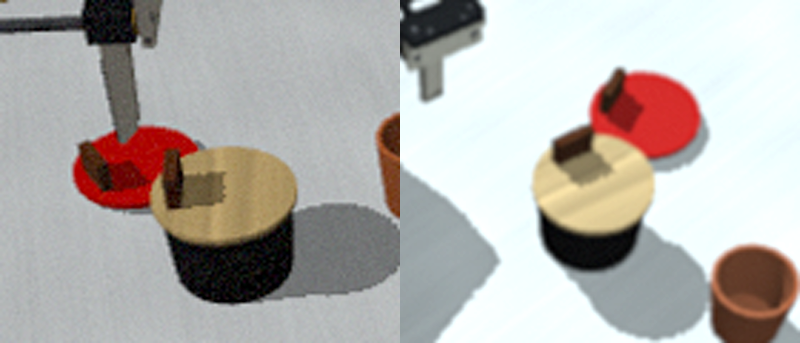

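View pics/n46.png

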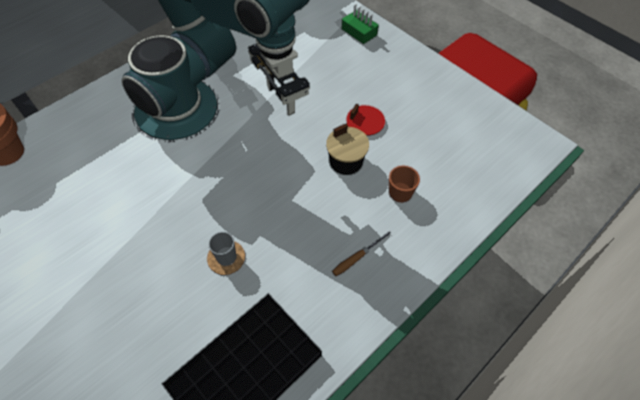

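View pics/s46.png

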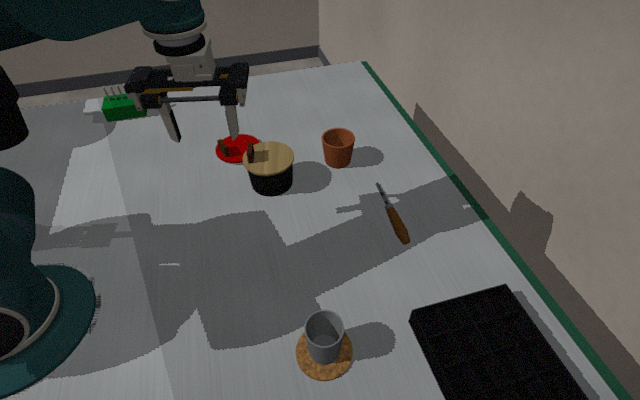

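```bash
python3 - <<'E'
from rig import env
print(env.job_done())
E
```

```text
the job is handed in; nothing more can be done
None
```

I finished every step and handed the job in at about 72 s of the 210 s. No verdict is reported, so this rests on my own last checks.

**What I did**
- **Lid off:** the lid came up level at first. I lowered it again, pushed its plug against the far wall, and raised the tab to about 0.22 rad with the far edge at the rim. Then I laid it flat on the bench.
- **Pouring:** the tool can only point down, so I tipped the cup by levering it over the tub's rim to about 105°, then shook it out.
- **Cup back:** I turned the cup upright again against the tub's wall and rim, set it on the mat, then regripped it to centre it.
- **Strays:** both went into the tub. One had been knocked about 5 cm during the run, so I located it again first.
- **Lid on:** I put it back holding the tab across its 12 mm thickness and let go with the gripper clear.

**Last checks**
- **Lid:** its outline matches the starting pictures to about a pixel.
- **Cup:** it stands upright, empty and centred on the mat, and looks the same as at the start.
- **Lumps:** I counted five in the tub after pouring, then added the two strays. No lump was left on the bench in the final views.
- **Dibber and flowerpot:** they look unmoved.

**What went less well**
- **First placing of the cup:** it landed 15–20 mm off the mat's centre, which is why I regripped it.
- **Push forces:** while turning the cup upright, the wrist force reached about 45 N. That push went through the held cup, not the gripper's body.
- **Palm contact:** the cup's lip touched the gripper's palm with about 13 N when I released it.
- **Cameras:** the scene and side cameras disagreed by about 8 mm on positions, so I relied on the wrist camera for grasps.

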